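# Load the nailer magazine and pack its kit box

### The arm

A 6-joint arm with a two-finger parallel gripper is mounted at the origin on the work surface. World frame = base frame: x ahead of the robot, y to its left, z up, the work surface at z = 0. Lengths are in m, angles in degrees, forces in N, time in s.
With the tool pointing down it reaches from about 0.25 to 0.725 m from the base axis. Payload 9.7 kg.
Tool frame: the origin (TCP) lies between the finger pads; the fingertips stand 22 mm ahead of it and the grasp point (between the pads) lies 3 mm ahead of it; z points along the fingers, y is the line along which they close (so a half turn about z gives the same grasp; the last joint's range is limited). The gripper opens to 85 mm and grips with 20 to 120 N. Pads are 22 mm wide; open, the fingers measure 114 mm over their backs; the gripper's body (76 mm by 85 mm) begins 54 mm behind the grasp point. The pads swing forward as they close: fully open they stand 13 mm farther back than shut.
Start: joints at [76.662, 4.979, 10.078, 95.1, 0, 90], TCP at [0.127, 0.535, 0.253] pointing down, gripper open.
Joint ranges: [-179.16, 179.16], [-48.56, 103.87], [-65.8, 70.77], [-126.05, 130.52], [-82.76, 87.17], [-180, 180]. Speed limits (degrees/s): [127.2, 127.2, 147.25, 180, 180, 180].

### API

Orientations are given as [roll, pitch, yaw] about the fixed x, y, z axes, in that order (R = Rz(yaw) Ry(pitch) Rx(roll)).
In Python, from workcell import bot, viewer, finder gives the robot as it stands.
- The arm moves only by the tool move_arm, never from a script. Its arguments are lists of equal length, an entry for each row: "offset": the shift along the tool's x, y, z in cm, a list of three; "twist": the turn, a rotation vector about the tool's x, y, z in rad, a list of three; "grip": the opening, from 0 (shut) to 1 (fully open). In form: {"offset": [[x, y, z], ...], "twist": [[ax, ay, az], ...], "grip": [grip, ...]}. A call has 1 to 5 rows; each row shifts and turns the commanded pose from where the row before left it, along the tool's axes as they then stand; what a row does not reach is not made up. A row lasts 1/10 s, in which the tool goes at most 50 mm and 8.59 degrees, less where a joint would pass 70% of its speed; a pose out of reach is approached as far as the arm can. A call is refused whole if a number of a shift passes 5 or a number of a turn 0.15, either way. A call with a gripper value outside its range is refused whole. The fingers move at their own pace and stop on an object; "force" is the grip in N (left out, the last holds). Time passes only in rows, so rows that do not move let the fingers close. It gives the time, the measured TCP pose, the force, the opening and the grip force at its end, in the units of the state.
- bot.get_obs(): the state, without advancing time (a new reading comes with each control period).
- viewer.camera(name): name is "side" or "top"; returns a dict with "color" (400x640x3 uint8, red, green, blue), "depth" (400x640 float32, m along the optical axis (not along the pixel's ray), 0 where there is no reading), "vfov" (degrees; the focal length in pixels is half the picture's height over the tangent of half this angle, whatever the lens; pixels are square), "cx", "cy" (the principal point, pixels), "position" and "attitude" of the camera in the world. Camera axes: x right, y down, z forward; pixel columns grow to the right and rows downward; lengths in m; the calibration is good to about 2 mm. A picture is of the moment at which its call begins.
- bot.job_done(): hands the job in; it is judged then, once.
Trained networks look in a picture, given as the dict that the camera call returned (one of the last four; its "shot" number tells which), for a name from the list of things; names that differ only in an ending like _2 or _b are one class to them, and where a whole thing is asked for, a point or a joint stands for the part that bears it (a point fixed in the world has none). Each returns a list of dicts, best first, with "p" (0 to 1); they miss things now and then, are a little off and sometimes report something else, mostly with a low value. They report only what shows in the picture. A call takes as long as a camera call. They do not tell look-alikes from the thing itself.
- finder.boxes_of(picture, thing): "position" ([column, row] in pixels, amid what is visible of it).
- finder.pinpoint(picture, thing): "position" ([column, row] in pixels: a listed point, or the origin of a listed thing).
The state is a dict: "time": time; "q": joint angles; "qd": joint speeds; "joint_efforts": joint torques, N m; "ee_pos": TCP position; "tcp_rot": TCP orientation; "wrist_force": force on the tool from outside, world axes, zero at the start; "torque": the same for the moment, N m; "opening": finger opening in m; "grasp_force": force on a finger pad.
Only numpy, scipy, OpenCV 4.12 (cv2) and the standard library are available. Lean on these libraries where they do the work, as an engineer would, in place of code of your own. Each camera call takes 0.05 s, during which the arm holds its last target. There are 200 camera calls.

### The job

Get the nailing kit ready: slide the orange rail of the nailer magazine fully open, load every green nail strip from the wooden rack by pushing it back over the low yellow nose against the spring-loaded red follower (or the strips already in) until it drops upright onto the channel floor behind the nose, and when all are in slide the rail fully shut. Also pack the blue case and every battery, oil bottle and glue tub that is there into the wooden kit box, each upright on its floor; this may be done before, between or after. Leave the bowl, spray bottle and mallet where they stand.

Things in the scene. Friction and masses are not known exactly. Their poses are not given: they have to be found in the camera images.
- magazine: nailer magazine fixed to the bench, place and yaw vary. Origin on the bench under the inner face of the nose; local x runs along the channel, away from the nose. Channel: floor at z = 30 mm, 16 mm wide, 5 mm walls up to z = 50 mm, from x = 0 to the black rear stop at x = 260 mm. Bench block beneath: 46 mm wide, x = -50 to 280 mm
- nose (a point): top of the inner edge of the yellow nose block that closes the front of the channel, axes as the magazine; it is solid, 40 mm long towards -x and 26 mm wide, and low: top at z = 48 mm, 18 mm above the channel floor, so a strip held just above it can be slid in over it
- follower_face (a point): front face of the red spring follower in the channel, axes parallel to the magazine's; the follower block is 24 mm long behind this face (towards +x), 13 mm wide and reaches from the channel floor to 50 mm above it (z = 80 mm), well above the nose and side walls
- follower (a joint): follower travel in m: 0 = at rest, its face 30 mm behind the nose; grows as it is pushed back along +x, to 0.205 at most. The spring pushes it towards the nose with 3 N at 0, rising to about 7 N at 0.2; a light damping slows it
- rail (a joint): orange sliding cover rail in m: 0 = shut, plate over the channel from the nose to x = 140 mm; 0.115 = fully open, plate from x = 115 to 255 mm, the window before it free for loading. About 3 N of friction; stays where left; starts shut or a little open. 42 mm wide, underside at z = 86 mm, top at 92 mm; loaded strips reach z = 80 mm and pass beneath
- rail_grip (a point): middle of the black grip on the rail: an upright post 30 mm long (along the channel), 16 mm wide (across it), standing from the plate at z = 92 mm to z = 124 mm; this point is at z = 108 mm and, with the rail shut, at x = 70 mm of the magazine
- rack: fixed wooden rack, 100 x 160 mm, 22 mm high, with three slots 14 mm wide along its local x at local y = -50, 0 and 50 mm, slot floors 4 mm above the bench. Origin under its centre; it changes sides with the kit box
- kitbox: fixed open wooden box, outside 144 (local x) x 208 (local y) x 50 mm high, walls 6 mm, so inside 132 x 196 mm. Origin under its centre. Everything together fills it in two rows of three 60 mm places (the case takes two of them), with a few mm to spare
- kitbox_in (a point): centre of the kit box's inner floor, axes as the box
- strip1: green collated nail strip, 70 mm long (local x), 10 mm thick (local y), 50 mm tall; origin under its centre, z up; the same either way round. It stands upright in a slot of the rack, about 0.15 kg. May be absent
- strip2: green collated nail strip, 70 mm long (local x), 10 mm thick (local y), 50 mm tall; origin under its centre, z up; the same either way round. It stands upright in a slot of the rack, about 0.15 kg. May be absent
- strip3: green collated nail strip, 70 mm long (local x), 10 mm thick (local y), 50 mm tall; origin under its centre, z up; the same either way round. It stands upright in a slot of the rack, about 0.15 kg. May be absent
- battery1: black battery pack with a yellow band, 60 x 60 mm, 55 mm tall to its shoulder, then a narrower grip on top from 55 to 83 mm height (36 mm along local x, 26 mm along local y); origin under its centre, about 0.4 kg. May be absent
- battery2: black battery pack with a yellow band, 60 x 60 mm, 55 mm tall to its shoulder, then a narrower grip on top from 55 to 83 mm height (36 mm along local x, 26 mm along local y); origin under its centre, about 0.4 kg. May be absent
- oil: amber oil bottle, round, 60 mm diameter, 55 mm tall to its shoulder, then a narrower grip on top from 55 to 83 mm height (a black cap 30 mm in diameter); origin under its centre, about 0.3 kg. May be absent
- glue: white glue tub, round, 60 mm diameter, 55 mm tall to its shoulder, then a narrower grip on top from 55 to 83 mm height (a red cap 30 mm in diameter); origin under its centre, about 0.3 kg. May be absent
- case: blue bit case, 124 mm (local x) x 60 mm (local y), 55 mm tall to its shoulder, then a narrower grip on top from 55 to 83 mm height (a white ridge 70 mm along local x, 20 mm across); origin under its centre, about 0.5 kg
- bowl: turned wooden bowl, 110 mm wide, 50 mm high; bystander, origin under its centre; must be left where it is
- spray: white spray bottle, 72 mm wide, 170 mm high; bystander, origin under its centre; must be left where it is
- mallet: turned wooden carver's mallet standing on its head, 84 mm wide, 205 mm high; bystander, origin under its centre; must be left where it is
Things that resemble listed ones, but are neither listed nor needed, are in the scene too. What is shaped like the strip2 but purple is not meant.

How it is judged (in metres and radians):
On the way, in this order (a step that is already met when the one before it is completed fails the run):
1. the rail is slid fully open (value of joint rail above 0.105 m), for 0.2 s.
2. every nail strip stands in the channel, down on its floor between nose and follower (z of strip1 in the frame of magazine between 0.025 and 0.034 m and x of each of strip1, strip2, strip3 in the frame of magazine above 0.03 m and x of each of strip1, strip2, strip3 in the frame of follower_face below -0.03 m and y of strip1 in the frame of magazine between -0.006 and 0.006 m and angle between each of strip1, strip2, strip3's own z axis and vertical below 0.1 rad and z of strip2 in the frame of magazine between 0.025 and 0.034 m and y of strip2 in the frame of magazine between -0.006 and 0.006 m and z of strip3 in the frame of magazine between 0.025 and 0.034 m and y of strip3 in the frame of magazine between -0.006 and 0.006 m), for 0.3 s.
3. the rail is slid fully shut over the strips (value of joint rail below 0.004 m), for 0.2 s.
At the end, for the whole second after the job is handed in: Every strip present stands upright on the channel floor (within 4 mm), between the nose and the follower; the rail is shut to within 4 mm; every battery, bottle, tub and case present stands upright (within 0.1 rad) on the kit box's floor (within 6 mm), at rest (all of step 2 and value of joint rail below 0.004 m and z of each of case, battery1, battery2, oil, glue in the frame of kitbox_in below 0.006 m and x of case in the frame of kitbox_in between -0.075 and 0.075 m and y of case in the frame of kitbox_in between -0.105 and 0.105 m and angle between each of case, battery1, battery2, oil, glue's own z axis and vertical below 0.1 rad and linear speed of each of case, battery1, battery2, oil, glue below 0.02 m/s and x of battery1 in the frame of kitbox_in between -0.075 and 0.075 m and y of battery1 in the frame of kitbox_in between -0.105 and 0.105 m and x of battery2 in the frame of kitbox_in between -0.075 and 0.075 m and y of battery2 in the frame of kitbox_in between -0.105 and 0.105 m and x of oil in the frame of kitbox_in between -0.075 and 0.075 m and y of oil in the frame of kitbox_in between -0.105 and 0.105 m and x of glue in the frame of kitbox_in between -0.075 and 0.075 m and y of glue in the frame of kitbox_in between -0.105 and 0.105 m); the robot touches nothing.
It fails at once if the bowl is moved more than 30 mm (distance of bowl from where it was at the start of the episode above 0.03 m).
It fails at once if the spray is moved more than 30 mm (distance of spray from where it was at the start of the episode above 0.03 m).
It fails at once if the mallet is moved more than 30 mm (distance of mallet from where it was at the start of the episode above 0.03 m).
Of strip1, strip2, strip3 only 2 to 3 are there at a start; the rules pass over those that are not, and their reading is None.
Of battery1, battery2, oil, glue only 2 to 4 are there at a start; the rules pass over those that are not, and their reading is None.
At some moment in a run one of case, battery1, battery2, oil, glue may be knocked a few centimetres aside while the robot is not near it.
It also fails if it takes over 210 s, if anything falls off the work surface, if the arm or the gripper's body presses on something with over 40 N, if the wrist force passes 120 N, or if a joint passes its speed limit or range.

## Working session

There is one attempt and no reset: what is moved stays moved. The work goes in short steps, Python scripts to look and compute and a tool call to move; the robot and the scene stay as the last step left them, time stands still between calls to the robot, and variables do not carry over. Pictures are saved under pics/ and viewed, at most 14 in all, crops included, and the job is handed in when it is done.

Besides the shell and the picture viewer there is one more tool, called by a JSON object that holds its "name" and its "arguments". move_arm: Moves the arm, as the interface text tells. Its arguments: {"type":"object","properties":{"offset":{"type":"array","items":{"type":"array","items":{"type":"number"}}},"twist":{"type":"array","items":{"type":"array","items":{"type":"number"}}},"grip":{"type":"array","items":{"type":"number"}},"force":{"type":"number"}},"required":["offset","twist","grip"]}

```bash
ls; mkdir -p pics; cat > h.py <<'E'
import numpy as np, cv2
from scipy.spatial.transform import Rotation as R
from workcell import bot, viewer, finder
def Rm(a):
    a=np.array(a,float)
    return a if a.shape==(3,3) else (R.from_quat(a).as_matrix() if a.size==4 else R.from_euler('xyz',a,degrees=True).as_matrix())
def cloud(p):
    f=200/np.tan(np.radians(p['vfov'])/2); d=p['depth']; v,u=np.mgrid[:400,:640]
    c=np.stack([(u-p['cx'])/f*d,(v-p['cy'])/f*d,d],-1)
    return c@Rm(p['attitude']).T+np.array(p['position'])
def at_z(p,uv,z):
    f=200/np.tan(np.radians(p['vfov'])/2)
    r=Rm(p['attitude'])@np.array([(uv[0]-p['cx'])/f,(uv[1]-p['cy'])/f,1]); o=np.array(p['position'])
    return o+r*(z-o[2])/r[2]
def proj(p,X):
    f=200/np.tan(np.radians(p['vfov'])/2)
    c=Rm(p['attitude']).T@(np.array(X)-np.array(p['position'])); return c[0]/c[2]*f+p['cx'],c[1]/c[2]*f+p['cy']
E
python3 - <<'E'
from h import *
print(bot.get_obs())
for n in ['top','side']:
    p=viewer.camera(n); cv2.imwrite(f'pics/{n}0.png',p['color'][...,::-1]); print(n,p['position'],p['attitude'],p['vfov'],p['cx'],p['cy'])
    for t in ['nose','rail_grip','follower_face','rack','kitbox','kitbox_in','magazine','strip1','battery1','oil','glue','case','bowl','spray','mallet']:
        print(t,[(np.round(d['position'],1).tolist(),round(d['p'],2)) for d in finder.pinpoint(p,t)])
E
```

```text
pics
{'time': 0.0, 'q': array([ 7.66618051e+01,  5.01185775e+00,  1.00337150e+01,  9.50981048e+01,
       -1.37829237e-03,  8.99992229e+01]), 'qd': array([ 0.03136297,  0.01504568, -0.0046435 , -0.04372483, -0.01682962,
        0.00044101]), 'joint_efforts': array([-3.98313796e-04, -5.20394933e+01,  4.64798677e+01,  1.65694073e-02,
       -4.92892366e-05,  4.68901419e-06]), 'ee_pos': array([0.12684581, 0.53497485, 0.25256915]), 'tcp_rot': array([-1.79923752e+02,  1.37725707e-03,  1.66662584e+02]), 'wrist_force': array([ 0.5212089 , -0.06141169,  0.34967201]), 'torque': array([-0.03408059, -0.01926423,  0.039526  ]), 'grasp_force': 0.0, 'opening': 0.08516210018799504}
top [ 0.47438145 -0.05354288  1.77409184] [-175.84269616    0.49414207  -90.98494397] 43.29520183658302 317.1703814494791 202.24340676276526
nose [([329.3, 183.4], 0.67)]
rail_grip [([303.6, 183.4], 0.9)]
follower_face [([402.8, 176.2], 0.64)]
rack [([395.0, 234.0], 0.74), ([277.2, 250.3], 0.39)]
kitbox [([215.8, 247.8], 0.9), ([335.4, 225.5], 0.4)]
kitbox_in [([215.7, 250.9], 0.93)]
magazine [([328.2, 189.3], 0.89), ([4
[... 440 characters left out ...]
-4.26486055e+01] 49.84466837124488 318.74301417943843 196.68434934413543
nose [([334.1, 210.1], 0.71)]
rail_grip [([313.0, 175.7], 0.76), ([359.4, 294.0], 0.58)]
follower_face [([325.2, 197.0], 0.37)]
rack [([346.4, 280.2], 0.69), ([279.0, 253.4], 0.68)]
kitbox [([207.1, 193.8], 0.74)]
kitbox_in [([209.5, 197.7], 0.8)]
magazine [([330.5, 219.8], 0.76)]
strip1 [([411.6, 305.7], 0.78), ([358.3, 293.3], 0.65), ([344.2, 285.7], 0.63)]
battery1 [([281.0, 251.9], 0.71)]
oil [([306.2, 240.9], 0.84), ([208.1, 193.2], 0.48)]
glue [([237.4, 221.2], 0.92)]
case [([272.9, 218.8], 0.57), ([256.2, 168.2], 0.56), ([206.0, 194.0], 0.53)]
bowl [([331.6, 190.1], 0.91)]
spray []
mallet [([405.1, 251.2], 0.86)]
```

```bash
python3 -c "
import cv2
a=cv2.imread('pics/top0.png')[110:300,150:480];cv2.imwrite('pics/top0c.png',cv2.resize(a,None,fx=2.4,fy=2.4,interpolation=3))
a=cv2.imread('pics/side0.png')[120:370,150:480];cv2.imwrite('pics/side0c.png',cv2.resize(a,None,fx=2.4,fy=2.4,interpolation=3))"
```

```text
(no output)
```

View pics/top0c.png

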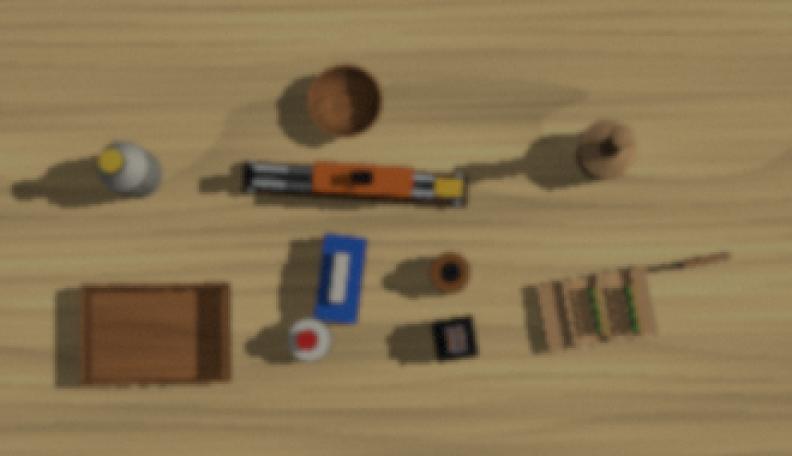

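View pics/side0c.png

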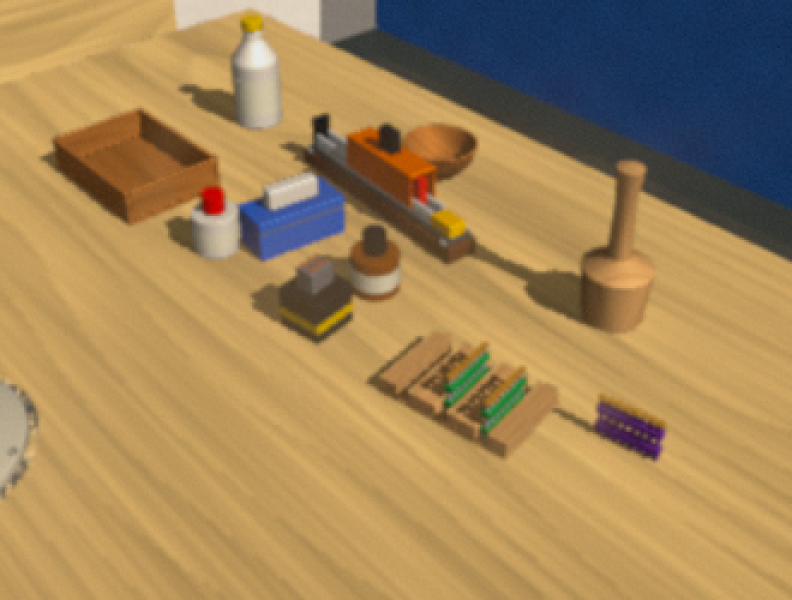

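The top view shows the rail plate about 30 mm open at crop (360,180), nose at (449,187), and the rack at (592,310) with two green strips. The case, glue, oil and one battery stand between the rack and the kit box at (155,333). The side view agrees, and the purple decoy lies beside the rack. Next I measure these with depth.

```bash
cat >> h.py <<'E'
def seg(p,z0,z1,c,r,col=None):
    X=cloud(p); m=(p['depth']>0)&(X[...,2]>z0)&(X[...,2]<z1)&(np.hypot(X[...,0]-c[0],X[...,1]-c[1])<r)
    if col is not None: m&=col(p['color'].astype(int))
    return X[m]
def rect(P):
    c=P.mean(0); w,V=np.linalg.eigh(np.cov(P[:,:2].T)); (cx,cy),(a,b),t=cv2.minAreaRect(P[:,:2].astype(np.float32)*1000)
    return dict(n=len(P),mean=np.round(c*1000,1).tolist(),len=np.round(np.sqrt(12*w[::-1])*1000,1).tolist(),yaw=round(np.degrees(np.arctan2(V[1,1],V[0,1]))%180,2),mar=np.round([cx,cy,a,b,t],1).tolist())
green=lambda c:(c[...,1]>c[...,0]+15)&(c[...,1]>c[...,2]+15)
orange=lambda c:(c[...,0]>150)&(c[...,1]<0.6*c[...,0])&(c[...,2]<70)
yellow=lambda c:(c[...,0]>150)&(c[...,1]>0.65*c[...,0])&(c[...,2]<80)
E
python3 - <<'E'
from h import *
for n in ['top','side']:
    p=viewer.camera(n); print(n)
    X=cloud(p)
    if n=='top':
        g=lambda u,v:X[int(v),int(u)][:2].copy()
        C=dict(rail=g(301,185),nose=g(337,188),block=g(298,186),rack=g(397,239),kit=g(215,249),case=g(290,227),glue=g(277,252),oil=g(337,223),bat=g(339,250),bowl=g(293,152),spray=g(203,180),mallet=g(402,173))
        gr=X[201:211,290:300,2]
    print({k:np.round(v,3).tolist() for k,v in C.items()}) if n=='top' else 0
    def S(name,*a):
        P=seg(p,*a)
        print(name,rect(P) if len(P)>5 else len(P))
    print('bench z',np.median(seg(p,-.02,.02,C['bat'],.2)[:,2]))
    S('plate',.07,.1,C['rail'],.12,orange)
    S('grip',.104,.14,C['rail'],.12)
    S('nose',.03,.06,C['nose'],.06,yellow)
    S('block',.015,.14,C['block'],.185)
    S('strips',.03,.07,C['rack'],.09)
    S('stripsg',.0,.07,C['rack'],.09,green)
    S('rack',.012,.07,C['rack'],.095)
    S('kit',.03,.065,C['kit'],.14)
    for k,r in [('case',.05),('glue',.04),('oil',.04),('bat',.04)]:
        S(k+' top',.068,.1,C[k],r); S(k+' all',.02,.1,C[k],r+.03)
    for k in ['bowl','spray','mallet']: S(k,.02,.3,C[k],.08)
E
```

```text
top
{'rail': [0.652, 0.011], 'nose': [0.648, -0.11], 'block': [0.651, 0.022], 'rack': [0.469, -0.316], 'kit': [0.445, 0.321], 'case': [0.516, 0.051], 'glue': [0.433, 0.096], 'oil': [0.527, -0.106], 'bat': [0.436, -0.111], 'bowl': [0.784, 0.042], 'spray': [0.673, 0.33], 'mallet': [0.687, -0.324]}
bench z 0.00012661728405349848
plate 0
grip {'n': 54, 'mean': [657.4, 12.1, 121.9], 'len': [36.3, 18.7], 'yaw': np.float64(92.09), 'mar': [657.6, 26.4, 17.1, 57.7, 0.9]}
nose {'n': 33, 'mean': [649.2, -108.8, 48.1], 'len': [27.4, 15.3], 'yaw': np.float64(84.56), 'mar': [647.9, -108.3, 24.3, 15.5, 88.5]}
block {'n': 2571, 'mean': [644.9, 25.0, 55.1], 'len': [321.9, 253.9], 'yaw': np.float64(15.88), 'mar': [630.0, 23.7, 339.2, 288.9, 43.0]}
strips {'n': 177, 'mean': [470.2, -340.3, 45.7], 'len': [110.6, 75.2], 'yaw': np.float64(91.1), 'mar': [469.8, -317.4, 93.4, 146.5, 12.1]}
stripsg {'n': 13, 'mean': [467.6, -359.8, 27.5], 'len': [69.9, 58.5], 'yaw': np.float64(60.31), 'mar': [464.1, -343.3, 56.3, 51.6, 9.8]}
rack {'n': 1167, 'mean': [470.1, -321.9, 25.1], 'len': [159.0, 98.0], 'yaw': np.floa
[... 3641 characters left out ...]
0.8, 82.5]}
bat top {'n': 133, 'mean': [426.8, -116.2, 78.7], 'len': [40.6, 27.4], 'yaw': np.float64(178.39), 'mar': [429.6, -113.1, 38.7, 28.0, 9.6]}
bat all {'n': 766, 'mean': [433.2, -121.9, 49.8], 'len': [112.9, 53.0], 'yaw': np.float64(0.35), 'mar': [450.0, -114.5, 110.1, 60.4, 2.5]}
bowl {'n': 379, 'mean': [786.3, 45.2, 36.1], 'len': [130.2, 92.6], 'yaw': np.float64(65.47), 'mar': [777.2, 40.6, 111.6, 102.0, 87.4]}
spray {'n': 666, 'mean': [666.0, 329.5, 89.6], 'len': [64.4, 38.1], 'yaw': np.float64(146.42), 'mar': [667.0, 335.8, 55.7, 71.5, 44.4]}
mallet {'n': 1170, 'mean': [678.9, -342.9, 92.7], 'len': [62.6, 49.8], 'yaw': np.float64(124.53), 'mar': [689.1, -335.0, 79.6, 81.7, 24.5]}
```

```bash
python3 - <<'E'
from h import *
def boxseg(p,z0,z1,c,yaw,hx,hy):
    X=cloud(p); d=X[...,:2]-np.array(c); t=np.radians(yaw); a=d[...,0]*np.cos(t)+d[...,1]*np.sin(t); b=-d[...,0]*np.sin(t)+d[...,1]*np.cos(t)
    return X[(p['depth']>0)&(X[...,2]>z0)&(X[...,2]<z1)&(abs(a)<hx)&(abs(b)<hy)]
for n in ['top','side']:
    p=viewer.camera(n); print(n)
    for nm,a in dict(block=(.012,.14,(.651,.03),92,.25,.06),blocklow=(.012,.03,(.651,.03),92,.25,.06),plate=(.088,.098,(.651,.02),92,.15,.04),gripcap=(.105,.14,(.655,.01),92,.04,.03),nose=(.044,.052,(.649,-.11),92,.04,.03),foll=(.074,.084,(.651,-.05),92,.08,.03),
      strA=(.036,.062,(.472,-.32),9,.05,.02),strB=(.036,.062,(.464,-.37),9,.05,.02),rack=(.012,.035,(.47,-.32),9,.075,.1),kittop=(.043,.06,(.445,.318),0,.09,.13),kitfl=(.0,.015,(.445,.318),0,.06,.095),kitout=(.01,.06,(.445,.318),0,.09,.13),cas=(.045,.06,(.518,.047),172,.08,.035)).items():
        P=boxseg(p,*a); print(nm,rect(P) if len(P)>5 else len(P))
    for t in ['nose','magazine','follower_face','rail_grip']:
        zz={'nose':.048,'magazine':0,'follower_face':.03,'rail_grip':.108}[t]
        print(t,[(np.round(at_z(p,d['position'],zz)[:2]*1000,1).tolist(),round(d['p'],2)) for d in finder.pinpoint(p,t)][:1])
    P=boxseg(p,.012,.14,(.651,.03),92,.25,.06)
    # centreline: per-y bins of x mid
    for y in np.arange(-.14,.21,.03):
        q=P[abs(P[:,1]-y)<.008]; 
        if len(q): print(round(y,2),np.round([q[:,0].min()*1e3,q[:,0].max()*1e3,np.percentile(q[:,2],90)*1e3],1),end=' ')
    print()
E
```

```text
top
block {'n': 1325, 'mean': [656.5, 24.1, 59.9], 'len': [320.6, 47.0], 'yaw': np.float64(85.47), 'mar': [660.4, 43.1, 380.8, 78.6, 81.8]}
blocklow {'n': 326, 'mean': [654.0, 32.3, 23.8], 'len': [384.6, 57.9], 'yaw': np.float64(85.9), 'mar': [660.4, 43.1, 380.8, 78.6, 81.8]}
plate {'n': 342, 'mean': [657.5, 10.5, 92.9], 'len': [146.6, 43.8], 'yaw': np.float64(85.08), 'mar': [658.1, 12.1, 139.6, 42.6, 85.1]}
gripcap {'n': 51, 'mean': [657.8, 11.1, 122.5], 'len': [30.1, 18.0], 'yaw': np.float64(84.29), 'mar': [658.4, 12.3, 29.5, 16.4, 87.6]}
nose {'n': 71, 'mean': [648.9, -101.6, 48.1], 'len': [52.9, 28.6], 'yaw': np.float64(81.58), 'mar': [650.2, -99.6, 55.1, 31.1, 88.9]}
foll {'n': 16, 'mean': [645.7, -24.6, 79.9], 'len': [84.2, 48.3], 'yaw': np.float64(88.5), 'mar': [654.3, -19.0, 79.1, 39.0, 85.2]}
strA {'n': 62, 'mean': [468.2, -318.8, 49.4], 'len': [69.7, 9.1], 'yaw': np.float64(9.94), 'mar': [468.9, -318.4, 69.4, 9.6, 9.8]}
strB {'n': 68, 'mean': [470.2, -370.2, 49.7], 'len': [71.9, 9.1], 'yaw': np.float64(9.68), 'mar': [469.0, -371.7, 70.5, 10.3, 10.0]}
rack {'n': 1012, 'mean'
[... 2618 characters left out ...]
 1357, 'mean': [441.7, 308.7, 31.8], 'len': [293.4, 185.9], 'yaw': np.float64(85.13), 'mar': [443.9, 315.9, 147.8, 217.1, 0.0]}
cas {'n': 418, 'mean': [505.4, 41.2, 52.8], 'len': [143.5, 56.7], 'yaw': np.float64(162.68), 'mar': [510.3, 48.5, 64.1, 145.1, 79.3]}
nose [([646.3, -91.9], 0.7)]
magazine [([645.5, -97.0], 0.68)]
follower_face [([676.3, -31.8], 0.39)]
rail_grip [([649.0, 4.0], 0.66)]
-0.14 [621.2 669.2  24.2] -0.11 [621.6 661.2  46.6] -0.08 [623.1 661.2  49.7] -0.05 [625.7 673.3  90.5] -0.02 [628.1 674.9  91.1] 0.01 [630.1 675.2 120.5] 0.04 [633.8 661.1  90.5] 0.07 [636.2 681.9  91.6] 0.1 [637.7 651.5  45.9] 0.13 [640.4 677.8  47.3] 0.16 [643.2 680.   48. ] 0.19 [644.1 679.   40.3]
```

Two strips and four kit items (case, battery, oil, glue) are present, and the rail is about 31 mm open. The magazine origin is near (649,-89) mm with yaw 85.5°.

```bash
cat >> h.py <<'E'
import json
def plan(*T, start=None):
    """T: (x,y,z mm, yaw deg, grip, [max step mm]) tool pointing down; prints rows in tool axes (cm, rad)"""
    o=bot.get_obs(); p=np.array(o['ee_pos'])*1000; y=o['tcp_rot'][2]
    print('at',np.round(p,1),np.round(o['tcp_rot'],2),'t',round(o['time'],1))
    if start: p=np.array(start[:3],float); y=start[3]
    O,W,G=[],[],[]
    for t in T:
        st=t[5] if len(t)>5 else 45
        q=np.array(t[:3],float); dy=(t[3]-y+180)%360-180
        n=max(1,int(np.ceil(max(np.linalg.norm(q-p)/st,abs(dy)/8.3)-.01)))
        for k in range(n):
            d=(q-p)/(n-k); c,s=np.cos(np.radians(y)),np.sin(np.radians(y))
            off=np.round([(d[0]*c+d[1]*s)/10,(d[0]*s-d[1]*c)/10,-d[2]/10],2)
            a=round(-np.radians(((t[3]-y+180)%360-180)/(n-k)),3)
            a=float(np.clip(a,-.15,.15))
            O.append((off+0.).tolist()); W.append([0,0,a]); G.append(t[4])
            p=p+np.array([off[0]*c+off[1]*s,off[0]*s-off[1]*c,-off[2]])*10; y-=np.degrees(a)
    for i in range(0,len(O),5):
        print(json.dumps(dict(offset=O[i:i+5],twist=W[i:i+5],grip=G[i:i+5])).replace('0.0,','0,').replace('0.0]','0]'))
E
python3 - <<'E'
from h import *
plan((420,200,230,126,.4),(656.5,12,170,85.5,.4),(656.5,12,118,85.5,.4,25))
E
```

```text
at [126.9 535.2 253.3] [180.     0.   166.66] t 2.2
{"offset": [[-3.63, -2.58, 0.23], [-3.8, -2.32, 0.23], [-3.95, -2.05, 0.23], [-4.09, -1.76, 0.23], [-4.2, -1.47, 0.23]], "twist": [[0, 0, 0.071], [0, 0, 0.071], [0, 0, 0.071], [0, 0, 0.071], [0, 0, 0.071]], "grip": [0.4, 0.4, 0.4, 0.4, 0.4]}
{"offset": [[-4.3, -1.16, 0.24], [-4.37, -0.86, 0.23], [-4.42, -0.54, 0.24], [-4.45, -0.23, 0.23], [-4.45, 0.09, 0.24]], "twist": [[0, 0, 0.071], [0, 0, 0.071], [0, 0, 0.071], [0, 0, 0.071], [0, 0, 0.071]], "grip": [0.4, 0.4, 0.4, 0.4, 0.4]}
{"offset": [[-4.16, 1.16, 0.86], [-4.02, 1.57, 0.86], [-3.84, 1.97, 0.86], [-3.62, 2.34, 0.85], [-3.37, 2.7, 0.86]], "twist": [[0, 0, 0.101], [0, 0, 0.101], [0, 0, 0.101], [0, 0, 0.101], [0, 0, 0.101]], "grip": [0.4, 0.4, 0.4, 0.4, 0.4]}
{"offset": [[-3.08, 3.02, 0.85], [-2.77, 3.32, 0.86], [0, 0, 1.73], [0, 0, 1.73], [0, 0, 1.74]], "twist": [[0, 0, 0.101], [0, 0, 0.101], [0, 0, -0], [0, 0, -0], [0, 0, -0]], "grip": [0.4, 0.4, 0.4, 0.4, 0.4]}
```

{"name": "move_arm", "arguments": {"offset": [[-3.6,-2.6,0.2],[-3.8,-2.3,0.2],[-4.0,-2.1,0.2],[-4.1,-1.8,0.2],[-4.2,-1.5,0.3]], "twist": [[0,0,0.07],[0,0,0.07],[0,0,0.07],[0,0,0.07],[0,0,0.07]], "grip": [0.4,0.4,0.4,0.4,0.4]}}

```text
time: 2.7
ee_pos: [0.2743, 0.3652, 0.2424]
tcp_rot: [180.0, 0.0, 146.5]
wrist_force: [0.7, 0.1, 0.6]
opening: 0.0345
grasp_force: 0.0
```

{"name": "move_arm", "arguments": {"offset": [[-4.3,-1.2,0.2],[-4.4,-0.9,0.2],[-4.4,-0.5,0.3],[-4.5,-0.2,0.2],[-4.5,0.1,0.2]], "twist": [[0,0,0.07],[0,0,0.07],[0,0,0.07],[0,0,0.07],[0,0,0.07]], "grip": [0.4,0.4,0.4,0.4,0.4]}}

```text
time: 3.2
ee_pos: [0.4231, 0.1976, 0.2314]
tcp_rot: [180.0, 0.0, 126.4]
wrist_force: [0.9, 1.4, 0.7]
opening: 0.0344
grasp_force: 0.0
```

{"name": "move_arm", "arguments": {"offset": [[-4.2,1.2,0.9],[-4.0,1.6,0.9],[-3.8,2.0,0.8],[-3.6,2.3,0.8],[-3.4,2.7,0.8]], "twist": [[0,0,0.1],[0,0,0.1],[0,0,0.1],[0,0,0.1],[0,0,0.1]], "grip": [0.4,0.4,0.4,0.4,0.4]}}

```text
time: 3.7
ee_pos: [0.5944, 0.0661, 0.189]
tcp_rot: [180.0, -0.0, 97.7]
wrist_force: [-0.0, 0.2, 0.7]
opening: 0.0339
grasp_force: 0.0
```

{"name": "move_arm", "arguments": {"offset": [[-3.1,3.0,0.8],[-2.8,3.3,0.8],[0,0,0]], "twist": [[0,0,0.1],[0,0,0.1],[0,0,0]], "grip": [0.4,0.4,0.4]}}

```text
time: 4.0
ee_pos: [0.6633, 0.0109, 0.1692]
tcp_rot: [-179.8, 0.1, 86.1]
wrist_force: [-0.4, 0.9, -0.4]
opening: 0.0341
grasp_force: 0.0
```

```bash
python3 - <<'E'
from h import *
plan((656.5,12,170,85.5,.4),(656.5,12,118,85.5,.4,25))
E
```

```text
at [663.3  10.9 169.2] [-1.7978e+02  6.0000e-02  8.6070e+01] t 4.0
{"offset": [[0.06, -0.68, -0.08], [0, 0, 1.73], [0, 0, 1.73], [0, 0, 1.74]], "twist": [[0, 0, 0.01], [0, 0, -0], [0, 0, -0], [0, 0, -0]], "grip": [0.4, 0.4, 0.4, 0.4]}
```

{"name": "move_arm", "arguments": {"offset": [[0.1,-0.7,-0.1],[0,0,1.7],[0,0,1.7],[0,0,1.7],[0,0,0]], "twist": [[0,0,0.01],[0,0,0],[0,0,0],[0,0,0],[0,0,0]], "grip": [0.4,0.4,0.4,0.4,0.4]}}

```text
time: 4.5
ee_pos: [0.6522, 0.0168, 0.1222]
tcp_rot: [-179.9, 0.0, 86.0]
wrist_force: [-0.9, -0.2, -0.7]
opening: 0.034
grasp_force: 0.0
```

{"name": "move_arm", "arguments": {"offset": [[0,0,0],[0,0,0],[0,0,0],[0,0,0],[0,0,0]], "twist": [[0,0,0],[0,0,0],[0,0,0],[0,0,0],[0,0,0]], "grip": [0.15,0.1,0.05,0.0,0.0], "force": 25}}

```text
time: 5.0
ee_pos: [0.6574, 0.0163, 0.1248]
tcp_rot: [179.5, -0.1, 85.9]
wrist_force: [20.0, 0.4, -10.9]
opening: 0.0155
grasp_force: 32.0
```

{"name": "move_arm", "arguments": {"offset": [[0,0.5,0.2],[1,0,0],[1.5,0,0],[1.5,0,0],[1.5,0,0]], "twist": [[0,0,0],[0,0,0],[0,0,0],[0,0,0],[0,0,0]], "grip": [0.0,0.0,0.0,0.0,0.0]}}

```text
time: 5.5
ee_pos: [0.6623, 0.0704, 0.1246]
tcp_rot: [179.9, 0.0, 85.8]
wrist_force: [-6.8, -2.3, 8.8]
opening: 0.0155
grasp_force: 34.2
```

{"name": "move_arm", "arguments": {"offset": [[1.5,0,0],[0.5,0,0],[0,0,0]], "twist": [[0,0,0],[0,0,0],[0,0,0]], "grip": [0.0,0.0,0.0]}}

```text
time: 5.8
ee_pos: [0.664, 0.0917, 0.1246]
tcp_rot: [179.9, -0.1, 85.9]
wrist_force: [-6.6, 3.3, 8.3]
opening: 0.0154
grasp_force: 34.4
```

{"name": "move_arm", "arguments": {"offset": [[0.2,0,0],[0.2,0,0],[0,0,0]], "twist": [[0,0,0],[0,0,0],[0,0,0]], "grip": [0.0,0.0,0.0]}}

```text
time: 6.1
ee_pos: [0.6642, 0.0945, 0.1246]
tcp_rot: [179.9, -0.0, 85.9]
wrist_force: [-6.5, -0.4, 8.3]
opening: 0.0158
grasp_force: 34.3
```

{"name": "move_arm", "arguments": {"offset": [[0.2,0,0],[0.2,0,0],[0,0,0]], "twist": [[0,0,0],[0,0,0],[0,0,0]], "grip": [0.0,0.0,0.0]}}

```text
time: 6.4
ee_pos: [0.6645, 0.0984, 0.1246]
tcp_rot: [179.9, -0.0, 85.9]
wrist_force: [-5.6, -0.9, 8.7]
opening: 0.0153
grasp_force: 34.3
```

{"name": "move_arm", "arguments": {"offset": [[0.2,0,0],[0.1,0,0],[0,0,0]], "twist": [[0,0,0],[0,0,0],[0,0,0]], "grip": [0.0,0.0,0.0]}}

```text
time: 6.7
ee_pos: [0.6647, 0.1002, 0.1246]
tcp_rot: [179.9, 0.1, 85.8]
wrist_force: [-7.4, -6.9, 9.0]
opening: 0.0153
grasp_force: 34.3
```

```bash
python3 - <<'E'
from h import *
p=viewer.camera('side')
print(rect(seg(p,.07,.1,(.662,.096),.13,orange)))
print(proj(p,(.664,.1,.1)), proj(p,(.649,-.089,.05)))
cv2.imwrite('pics/s1.png',cv2.resize(p['color'][100:300,200:440,::-1],None,fx=3,fy=3))
E
```

```text
{'n': 153, 'mean': [656.6, 62.6, 89.5], 'len': [111.7, 43.3], 'yaw': np.float64(91.15), 'mar': [661.8, 93.2, 135.0, 44.5, 86.2]}
(np.float64(296.01071916928294), np.float64(169.10640472539376)) (np.float64(332.5965190827114), np.float64(206.44292591409834))
```

View pics/s1.png

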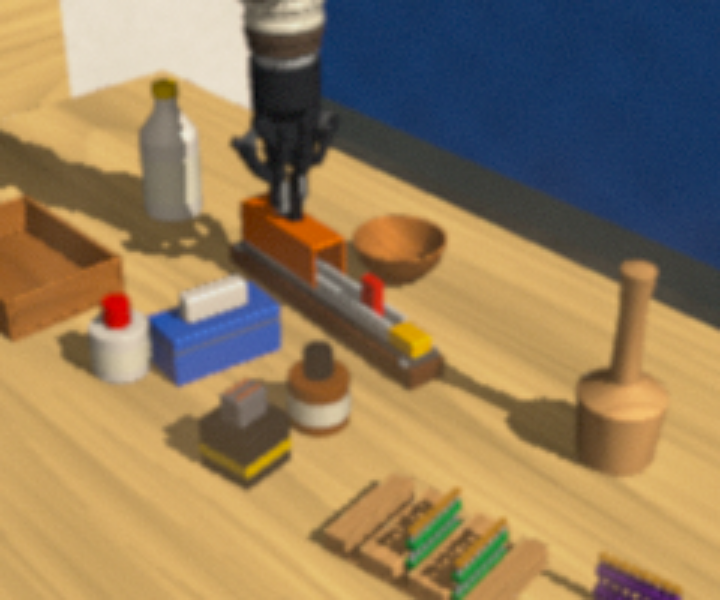

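The side view shows the rail fully open: the plate ends near the grip at crop (290,215), with the red follower exposed at (372,293). The strips stand in the rack at (435,525) and (480,555). Now to strip B.

{"name": "move_arm", "arguments": {"offset": [[0,0,0],[0,0,0],[0,0,0],[0,0,-3],[0,0,-4]], "twist": [[0,0,0],[0,0,0],[0,0,0],[0,0,0],[0,0,0]], "grip": [0.35,0.35,0.35,0.35,0.35]}}

```text
time: 7.25
ee_pos: [0.6644, 0.1012, 0.1899]
tcp_rot: [-179.8, 0.0, 85.9]
wrist_force: [1.2, -0.1, 0.7]
opening: 0.0296
grasp_force: 0.0
```

{"name": "move_arm", "arguments": {"offset": [[0,0,0],[0,0,0],[0,0,0]], "twist": [[0,0,0],[0,0,0],[0,0,0]], "grip": [0.35,0.35,0.35]}}

```text
time: 7.55
ee_pos: [0.6652, 0.1012, 0.1903]
tcp_rot: [-179.9, 0.0, 85.9]
wrist_force: [-0.1, 0.8, -0.3]
opening: 0.0295
grasp_force: 0.0
```

```bash
python3 - <<'E'
from h import *
plan((467.5,-371.5,150,9.6,.35))
E
```

```text
at [665.2 101.2 190.3] [-1.7993e+02  1.0000e-02  8.5890e+01] t 7.5
{"offset": [[-4.05, -1.36, 0.34], [-4.17, -0.9, 0.34], [-4.25, -0.44, 0.33], [-4.27, 0.04, 0.34], [-4.24, 0.51, 0.33]], "twist": [[0, 0, 0.111], [0, 0, 0.111], [0, 0, 0.111], [0, 0, 0.111], [0, 0, 0.111]], "grip": [0.35, 0.35, 0.35, 0.35, 0.35]}
{"offset": [[-4.16, 0.98, 0.34], [-4.02, 1.43, 0.33], [-3.84, 1.87, 0.34], [-3.61, 2.28, 0.33], [-3.33, 2.67, 0.34]], "twist": [[0, 0, 0.111], [0, 0, 0.111], [0, 0, 0.111], [0, 0, 0.111], [0, 0, 0.111]], "grip": [0.35, 0.35, 0.35, 0.35, 0.35]}
{"offset": [[-3.02, 3.02, 0.33], [-2.67, 3.33, 0.34]], "twist": [[0, 0, 0.111], [0, 0, 0.11]], "grip": [0.35, 0.35]}
```

{"name": "move_arm", "arguments": {"offset": [[-4.1,-1.4,0.3],[-4.2,-0.9,0.3],[-4.2,-0.4,0.3],[-4.3,0,0.3],[-4.2,0.5,0.4]], "twist": [[0,0,0.11],[0,0,0.11],[0,0,0.11],[0,0,0.11],[0,0,0.11]], "grip": [0.35,0.35,0.35,0.35,0.35]}}

```text
time: 8.05
ee_pos: [0.5817, -0.0974, 0.1739]
tcp_rot: [-179.9, 0.0, 54.1]
wrist_force: [1.0, -0.1, 1.3]
opening: 0.0295
grasp_force: 0.0
```

{"name": "move_arm", "arguments": {"offset": [[-4.2,1.0,0.3],[-4.0,1.4,0.3],[-3.8,1.9,0.4],[-3.6,2.3,0.3],[-3.3,2.7,0.4]], "twist": [[0,0,0.11],[0,0,0.11],[0,0,0.11],[0,0,0.11],[0,0,0.11]], "grip": [0.35,0.35,0.35,0.35,0.35]}}

```text
time: 8.55
ee_pos: [0.5017, -0.2951, 0.1569]
tcp_rot: [-179.9, 0.1, 22.6]
wrist_force: [0.6, -1.0, 0.3]
opening: 0.0293
grasp_force: 0.0
```

{"name": "move_arm", "arguments": {"offset": [[-3.0,3.0,0.3],[-2.7,3.3,0.4],[0,0,0],[0,0,0],[0,0,0]], "twist": [[0,0,0.11],[0,0,0.12],[0,0,0],[0,0,0],[0,0,0]], "grip": [0.35,0.35,0.35,0.35,0.35]}}

```text
time: 9.05
ee_pos: [0.4707, -0.3718, 0.1506]
tcp_rot: [-179.9, 0.0, 9.8]
wrist_force: [-0.0, 0.7, 0.3]
opening: 0.0298
grasp_force: 0.0
```

```bash
python3 - <<'E'
from h import *
plan((467.5,-371.5,120,9.6,.35),(467.5,-371.5,49,9.6,.35,25))
E
```

```text
at [ 470.7 -371.8  150.6] [-1.7994e+02  4.0000e-02  9.7600e+00] t 9.1
{"offset": [[-0.31, -0.08, 3.06], [0, 0, 2.37], [0, 0, 2.37], [0, 0, 2.36]], "twist": [[0, 0, 0.003], [0, 0, -0], [0, 0, -0], [0, 0, -0]], "grip": [0.35, 0.35, 0.35, 0.35]}
```

{"name": "move_arm", "arguments": {"offset": [[-0.3,-0.1,3.1],[0,0,2.4],[0,0,2.4],[0,0,2.3],[0,0,0]], "twist": [[0,0,0],[0,0,0],[0,0,0],[0,0,0],[0,0,0]], "grip": [0.35,0.35,0.35,0.35,0.35]}}

```text
time: 9.55
ee_pos: [0.4666, -0.3696, 0.046]
tcp_rot: [-179.8, 0.2, 9.8]
wrist_force: [-0.1, 0.9, 0.1]
opening: 0.0298
grasp_force: 0.0
```

{"name": "move_arm", "arguments": {"offset": [[0,0,0],[0,0,0],[0,0,0],[0,0,0],[0,0,0]], "twist": [[0,0,0],[0,0,0],[0,0,0],[0,0,0],[0,0,0]], "grip": [0.2,0.1,0.0,0.0,0.0], "force": 50}}

```text
time: 10.05
ee_pos: [0.4682, -0.3724, 0.0507]
tcp_rot: [179.9, -0.1, 9.7]
wrist_force: [0.3, 1.6, 5.9]
opening: 0.0092
grasp_force: 51.5
```

```bash
python3 - <<'E'
from h import *
p=viewer.camera('side'); cv2.imwrite('pics/s2.png',cv2.resize(p['color'][200:360,270:470,::-1],None,fx=3,fy=3))
E
```

```text
(no output)
```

View pics/s2.png

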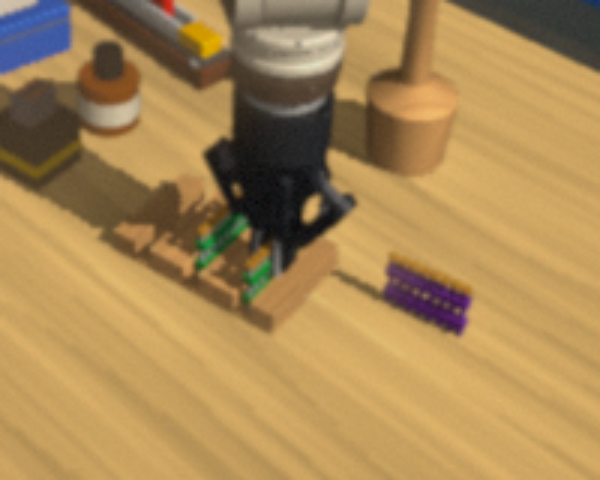

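Strip B is gripped in the rack's outer slot (crop ~ (265,275)). I lift it and carry it to the nose.

{"name": "move_arm", "arguments": {"offset": [[0,0,-2],[0,0,-3],[0,0,-4],[0,0,-2],[0,0,0]], "twist": [[0,0,0],[0,0,0],[0,0,0],[0,0,0],[0,0,0]], "grip": [0.0,0.0,0.0,0.0,0.0]}}

```text
time: 10.6
ee_pos: [0.4684, -0.3731, 0.1629]
tcp_rot: [179.8, -0.2, 9.7]
wrist_force: [0.1, -0.2, -1.9]
opening: 0.0093
grasp_force: 50.4
```

{"name": "move_arm", "arguments": {"offset": [[0,0,0],[0,0,0],[0,0,0]], "twist": [[0,0,0],[0,0,0],[0,0,0]], "grip": [0.0,0.0,0.0]}}

```text
time: 10.9
ee_pos: [0.4669, -0.3718, 0.1576]
tcp_rot: [-179.9, 0.1, 9.7]
wrist_force: [0.4, 0.2, -1.4]
opening: 0.009
grasp_force: 50.4
```

```bash
python3 - <<'E'
from h import *
o=bot.get_obs(); x,y,z=o['ee_pos']
p=viewer.camera('side'); P=seg(p,z-.07,z+.01,(x,y),.05,green); print(rect(P),P[:,2].min()*1e3,P[:,2].max()*1e3, np.percentile(P[:,2],[5,95]))
plan((644.5,-138.3,145,85.4,0,35))
E
```

```text
{'n': 124, 'mean': [449.7, -377.3, 132.1], 'len': [54.0, 10.8], 'yaw': np.float64(5.11), 'mar': [465.8, -379.8, 69.8, 18.6, 4.1]} 109.61274849160552 149.43162117534746 [0.11768311 0.14820684]
at [ 467.1 -371.8  157.9] [-1.7991e+02  8.0000e-02  9.6700e+00] t 10.9
{"offset": [[2.14, -2.0, 0.13], [2.39, -1.71, 0.13], [2.59, -1.38, 0.13], [2.75, -1.02, 0.13], [2.86, -0.65, 0.13]], "twist": [[0, 0, -0.132], [0, 0, -0.132], [0, 0, -0.132], [0, 0, -0.132], [0, 0, -0.132]], "grip": [0, 0, 0, 0, 0]}
{"offset": [[2.92, -0.27, 0.13], [2.93, 0.12, 0.13], [2.89, 0.5, 0.13], [2.8, 0.88, 0.12], [2.65, 1.24, 0.13]], "twist": [[0, 0, -0.132], [0, 0, -0.132], [0, 0, -0.133], [0, 0, -0.132], [0, 0, -0.133]], "grip": [0, 0, 0, 0, 0]}
```

{"name": "move_arm", "arguments": {"offset": [[2.1,-2.0,0.1],[2.4,-1.7,0.1],[2.6,-1.4,0.1],[2.7,-1.0,0.2],[2.9,-0.6,0.1]], "twist": [[0,0,-0.13],[0,0,-0.13],[0,0,-0.13],[0,0,-0.13],[0,0,-0.13]], "grip": [0.0,0.0,0.0,0.0,0.0]}}

```text
time: 11.45
ee_pos: [0.557, -0.2551, 0.1524]
tcp_rot: [-179.9, 0.0, 47.2]
wrist_force: [0.6, -0.5, -0.9]
opening: 0.0091
grasp_force: 50.4
```

{"name": "move_arm", "arguments": {"offset": [[2.9,-0.3,0.1],[2.9,0.1,0.1],[2.9,0.5,0.1],[2.8,0.9,0.2],[2.7,1.2,0.2]], "twist": [[0,0,-0.13],[0,0,-0.13],[0,0,-0.13],[0,0,-0.14],[0,0,-0.14]], "grip": [0.0,0.0,0.0,0.0,0.0]}}

```text
time: 11.95
ee_pos: [0.6466, -0.139, 0.1453]
tcp_rot: [-179.9, -0.0, 85.6]
wrist_force: [1.5, -0.2, -1.1]
opening: 0.0088
grasp_force: 50.4
```

{"name": "move_arm", "arguments": {"offset": [[0,0,0],[0,0,0],[0,0,0],[0,0,0],[0,0,0]], "twist": [[0,0,0],[0,0,0],[0,0,0],[0,0,0],[0,0,0]], "grip": [0.0,0.0,0.0,0.0,0.0]}}

```text
time: 12.45
ee_pos: [0.6458, -0.1409, 0.1465]
tcp_rot: [180.0, 0.0, 85.2]
wrist_force: [-0.3, -1.0, -1.2]
opening: 0.0089
grasp_force: 50.3
```

```bash
python3 - <<'E'
from h import *
o=bot.get_obs(); x,y,z=o['ee_pos']
p=viewer.camera('side'); P=seg(p,z-.07,z+.01,(x,y),.05,green); print(rect(P),P[:,2].min()*1e3)
t=viewer.camera('top'); P=seg(t,.02,.06,(.649,-.11),.05,yellow); print(rect(P))
cv2.imwrite('pics/s3.png',cv2.resize(p['color'][130:290,270:430,::-1],None,fx=3.5,fy=3.5))
plan((644.5,-138.3,101,85.4,0,25),(652.1,-47.6,101,85.4,0,12))
E
```

```text
{'n': 46, 'mean': [640.1, -158.4, 122.2], 'len': [67.6, 8.6], 'yaw': np.float64(87.55), 'mar': [639.8, -145.1, 10.0, 65.9, 1.9]} 108.0446770597967
{'n': 0, 'mean': [nan, nan, nan], 'len': [nan, nan], 'yaw': np.float64(nan), 'mar': [0.0, 0.0, 0.0, 0.0, 0.0]}
at [ 646.  -140.6  146.5] [179.98   0.    85.24] t 12.6
{"offset": [[0.11, -0.08, 2.28], [0.11, -0.08, 2.27], [1.14, 0, 0], [1.14, 0, 0], [1.14, 0, 0]], "twist": [[0, 0, -0.001], [0, 0, -0.002], [0, 0, 0], [0, 0, 0], [0, 0, 0]], "grip": [0, 0, 0, 0, 0]}
{"offset": [[1.14, 0.01, 0], [1.14, 0, 0], [1.13, 0.01, 0], [1.14, 0, 0], [1.13, 0.01, 0]], "twist": [[0, 0, 0], [0, 0, 0], [0, 0, 0], [0, 0, 0], [0, 0, 0]], "grip": [0, 0, 0, 0, 0]}h.py:23: RuntimeWarning: Mean of empty slice.
  c=P.mean(0); w,V=np.linalg.eigh(np.cov(P[:,:2].T)); (cx,cy),(a,b),t=cv2.minAreaRect(P[:,:2].astype(np.float32)*1000)
  ret = um.true_divide(
  avg = a.mean(axis, **keepdims_kw)
h.py:23: RuntimeWarning: Degrees of freedom <= 0 for slice
  c=P.mean(0); w,V=np.linalg.eigh(np.cov(P[:,:2].T)); (cx,cy),(a,b),t=cv2.minAreaRect(P[:,:2].astype(np.float32)*1000)
  c *= np.true_divide(1, fact)
  c *= np.true_divide(1, fact)
```

View pics/s3.png

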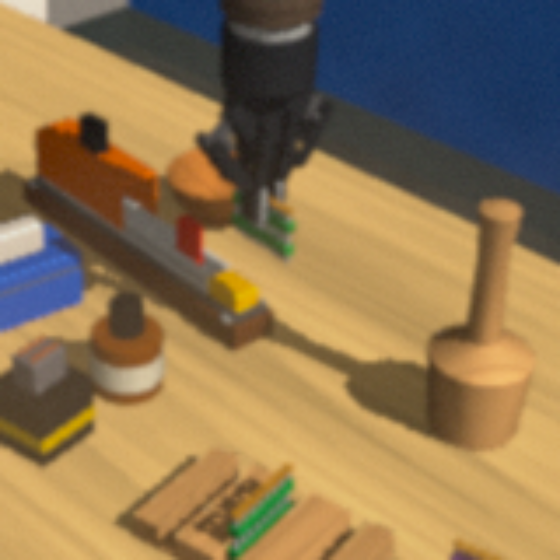

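The strip hangs level above the nose, aligned with the channel at crop (265,230). I descend and slide it in over the nose.

{"name": "move_arm", "arguments": {"offset": [[0.1,-0.1,2.3],[0.1,0,2.2],[0,0,0],[0,0,0],[0,0,0]], "twist": [[0,0,0],[0,0,0],[0,0,0],[0,0,0],[0,0,0]], "grip": [0.0,0.0,0.0,0.0,0.0]}}

```text
time: 13.05
ee_pos: [0.6459, -0.1382, 0.1029]
tcp_rot: [179.9, 0.0, 85.3]
wrist_force: [0.6, 0.2, -2.2]
opening: 0.0094
grasp_force: 50.3
```

{"name": "move_arm", "arguments": {"offset": [[1.0,0,0],[1.2,0,0],[1.2,0,0],[1.2,0,0],[1.2,0,0]], "twist": [[0,0,0],[0,0,0],[0,0,0],[0,0,0],[0,0,0]], "grip": [0.0,0.0,0.0,0.0,0.0]}}

```text
time: 13.55
ee_pos: [0.6502, -0.0794, 0.1017]
tcp_rot: [180.0, 0.1, 85.3]
wrist_force: [-0.7, -5.8, 0.1]
opening: 0.009
grasp_force: 50.6
```

{"name": "move_arm", "arguments": {"offset": [[1.2,0,0],[1.2,0,0],[0.9,0,0],[0,0,0],[0,0,0]], "twist": [[0,0,0],[0,0,0],[0,0,0],[0,0,0],[0,0,0]], "grip": [0.0,0.0,0.0,0.0,0.0]}}

```text
time: 14.05
ee_pos: [0.6529, -0.0472, 0.1015]
tcp_rot: [180.0, 0.0, 85.3]
wrist_force: [-0.2, -3.2, 0.9]
opening: 0.0086
grasp_force: 50.7
```

```bash
python3 - <<'E'
from h import *
p=viewer.camera('side')
cv2.imwrite('pics/s4.png',cv2.resize(p['color'][130:260,250:410,::-1],None,fx=4,fy=4))
plan((652.1,-46.6,78,85.4,0,10))
E
```

```text
at [652.8 -47.5 101.4] [1.7999e+02 1.0000e-02 8.5300e+01] t 14.1
{"offset": [[0.03, -0.03, 0.78], [0.03, -0.03, 0.78], [0.02, -0.02, 0.78]], "twist": [[0, 0, -0.001], [0, 0, -0], [0, 0, -0.001]], "grip": [0, 0, 0]}
```

View pics/s4.png

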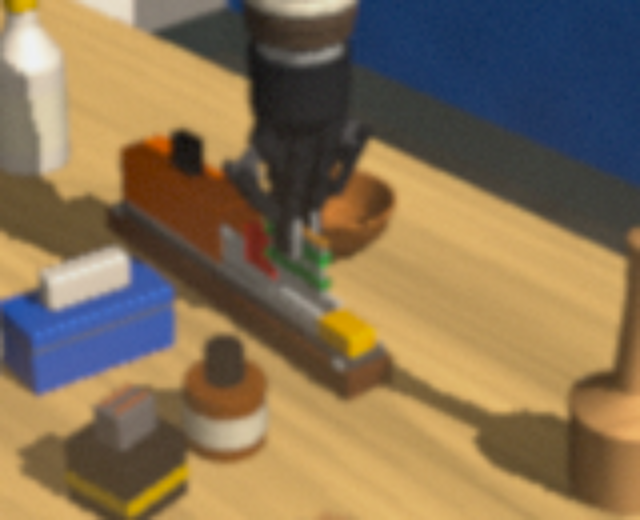

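{"name": "move_arm", "arguments": {"offset": [[0.2,0,0],[0,0,0.8],[0,0,0.8],[0,0,0.6],[0,0,0]], "twist": [[0,0,0],[0,0,0],[0,0,0],[0,0,0],[0,0,0]], "grip": [0.0,0.0,0.0,0.0,0.0]}}

```text
time: 14.6
ee_pos: [0.6522, -0.0454, 0.0773]
tcp_rot: [-179.9, 0.0, 85.3]
wrist_force: [-0.8, -3.4, -4.0]
opening: 0.009
grasp_force: 50.0
```

{"name": "move_arm", "arguments": {"offset": [[0,0,0],[0,0,0]], "twist": [[0,0,0],[0,0,0]], "grip": [0.0,0.0]}}

```text
time: 14.8
ee_pos: [0.6525, -0.0453, 0.0787]
tcp_rot: [-179.9, 0.0, 85.3]
wrist_force: [-0.7, -3.1, -4.2]
opening: 0.0091
grasp_force: 50.0
```

{"name": "move_arm", "arguments": {"offset": [[0,0,0.2],[0,0,0],[0,0,0],[0,0,0],[0,0,0]], "twist": [[0,0,0],[0,0,0],[0,0,0],[0,0,0],[0,0,0]], "grip": [0.0,0.0,0.3,0.3,0.3]}}

```text
time: 15.3
ee_pos: [0.6532, -0.0449, 0.0776]
tcp_rot: [180.0, -0.0, 85.3]
wrist_force: [0.1, -0.6, 0.2]
opening: 0.0256
grasp_force: 0.0
```

{"name": "move_arm", "arguments": {"offset": [[0,0,-2],[0,0,-4],[0,0,-4],[0,0,0],[0,0,0]], "twist": [[0,0,0],[0,0,0],[0,0,0],[0,0,0],[0,0,0]], "grip": [0.3,0.3,0.3,0.35,0.35]}}

```text
time: 15.8
ee_pos: [0.6536, -0.0451, 0.1786]
tcp_rot: [179.8, -0.0, 85.3]
wrist_force: [-0.0, -0.4, -0.4]
opening: 0.03
grasp_force: 0.0
```

{"name": "move_arm", "arguments": {"offset": [[0,0,0],[0,0,0]], "twist": [[0,0,0],[0,0,0]], "grip": [0.35,0.35]}}

```text
time: 16.0
ee_pos: [0.6525, -0.0452, 0.1757]
tcp_rot: [-179.9, -0.0, 85.3]
wrist_force: [0.2, -0.3, 0.1]
opening: 0.0299
grasp_force: 0.0
```

```bash
python3 - <<'E'
from h import *
p=viewer.camera('side')
cv2.imwrite('pics/s5.png',cv2.resize(p['color'][130:260,250:410,::-1],None,fx=4,fy=4))
print(rect(seg(p,.035,.1,(.652,-.053),.05,green)))
print(rect(seg(p,.036,.062,(.468,-.319),.05)))
plan((467.5,-318.7,150,9.6,.35))
E
```

```text
{'n': 35, 'mean': [647.1, -63.9, 62.9], 'len': [67.8, 10.1], 'yaw': np.float64(88.88), 'mar': [651.3, -57.3, 16.2, 58.5, 1.5]}
{'n': 154, 'mean': [465.2, -319.9, 46.1], 'len': [73.2, 9.2], 'yaw': np.float64(9.27), 'mar': [467.0, -318.9, 72.1, 11.0, 8.9]}
at [652.5 -45.2 175.9] [-179.88   -0.     85.31] t 16.1
{"offset": [[-2.88, -1.62, 0.26], [-3.06, -1.23, 0.26], [-3.2, -0.81, 0.26], [-3.28, -0.38, 0.26], [-3.3, 0.05, 0.26]], "twist": [[0, 0, 0.132], [0, 0, 0.132], [0, 0, 0.132], [0, 0, 0.132], [0, 0, 0.132]], "grip": [0.35, 0.35, 0.35, 0.35, 0.35]}
{"offset": [[-3.27, 0.48, 0.26], [-3.17, 0.91, 0.26], [-3.03, 1.32, 0.26], [-2.83, 1.71, 0.25], [-2.57, 2.06, 0.26]], "twist": [[0, 0, 0.132], [0, 0, 0.132], [0, 0, 0.132], [0, 0, 0.133], [0, 0, 0.132]], "grip": [0.35, 0.35, 0.35, 0.35, 0.35]}
```

View pics/s5.png

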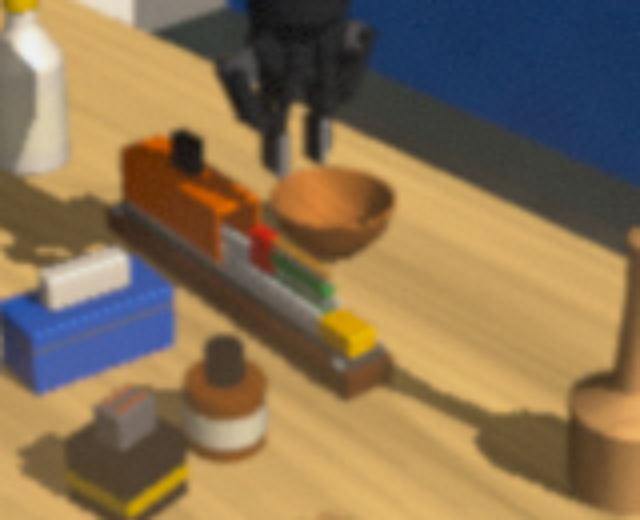

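Strip B stands upright behind the nose at crop (300,275), with the follower behind it. Now strip A.

{"name": "move_arm", "arguments": {"offset": [[-2.9,-1.6,0.3],[-3.1,-1.2,0.3],[-3.2,-0.8,0.3],[-3.3,-0.4,0.2],[-3.3,0,0.2]], "twist": [[0,0,0.13],[0,0,0.13],[0,0,0.13],[0,0,0.13],[0,0,0.13]], "grip": [0.35,0.35,0.35,0.35,0.35]}}

```text
time: 16.55
ee_pos: [0.5597, -0.1838, 0.1633]
tcp_rot: [-179.9, 0.0, 47.8]
wrist_force: [0.2, -0.2, 0.9]
opening: 0.0298
grasp_force: 0.0
```

{"name": "move_arm", "arguments": {"offset": [[-3.2,0.5,0.3],[-3.2,0.9,0.2],[-3.0,1.3,0.3],[-2.8,1.7,0.2],[-2.6,2.1,0.3]], "twist": [[0,0,0.13],[0,0,0.13],[0,0,0.13],[0,0,0.14],[0,0,0.14]], "grip": [0.35,0.35,0.35,0.35,0.35]}}

```text
time: 17.05
ee_pos: [0.4695, -0.3212, 0.1506]
tcp_rot: [-180.0, 0.0, 9.3]
wrist_force: [-0.1, -0.6, 0.3]
opening: 0.0299
grasp_force: 0.0
```

{"name": "move_arm", "arguments": {"offset": [[0,0,0],[0,0,0],[0,0,0],[0,0,0],[0,0,0]], "twist": [[0,0,0],[0,0,0],[0,0,0],[0,0,0],[0,0,0]], "grip": [0.35,0.35,0.35,0.35,0.35]}}

```text
time: 17.55
ee_pos: [0.471, -0.3197, 0.1513]
tcp_rot: [-180.0, -0.0, 9.8]
wrist_force: [-0.2, 0.2, 0.1]
opening: 0.0298
grasp_force: 0.0
```

```bash
python3 - <<'E'
from h import *
plan((467.5,-318.7,120,9.6,.35),(467.5,-318.7,50,9.6,.35,25))
E
```

```text
at [ 471.  -319.7  151.3] [-180.     -0.      9.77] t 17.6
{"offset": [[-0.33, -0.16, 3.13], [0, 0, 2.33], [0, 0, 2.33], [0, 0, 2.34]], "twist": [[0, 0, 0.003], [0, 0, -0], [0, 0, -0], [0, 0, -0]], "grip": [0.35, 0.35, 0.35, 0.35]}
```

{"name": "move_arm", "arguments": {"offset": [[-0.3,-0.2,3.1],[0,0,2.3],[0,0,2.3],[0,0,2.4],[0,0,0]], "twist": [[0,0,0],[0,0,0],[0,0,0],[0,0,0],[0,0,0]], "grip": [0.35,0.35,0.35,0.35,0.35]}}

```text
time: 18.05
ee_pos: [0.4659, -0.3174, 0.0471]
tcp_rot: [-179.8, 0.2, 9.7]
wrist_force: [-0.6, -0.1, -0.5]
opening: 0.0298
grasp_force: 0.0
```

{"name": "move_arm", "arguments": {"offset": [[0,0,0],[0,0,0],[0,0,0],[0,0,0],[0,0,0]], "twist": [[0,0,0],[0,0,0],[0,0,0],[0,0,0],[0,0,0]], "grip": [0.35,0.2,0.0,0.0,0.0], "force": 50}}

```text
time: 18.55
ee_pos: [0.4681, -0.3193, 0.0521]
tcp_rot: [179.9, -0.1, 9.7]
wrist_force: [-1.3, 1.3, 6.9]
opening: 0.0089
grasp_force: 49.9
```

{"name": "move_arm", "arguments": {"offset": [[0,0,0],[0,0,-2],[0,0,-3],[0,0,-4],[0,0,-2]], "twist": [[0,0,0],[0,0,0],[0,0,0],[0,0,0],[0,0,0]], "grip": [0.0,0.0,0.0,0.0,0.0]}}

```text
time: 19.05
ee_pos: [0.4679, -0.3194, 0.1642]
tcp_rot: [179.8, -0.2, 9.7]
wrist_force: [0.2, -0.3, -1.3]
opening: 0.009
grasp_force: 48.9
```

{"name": "move_arm", "arguments": {"offset": [[0,0,0],[0,0,0],[0,0,0],[0,0,0]], "twist": [[0,0,0],[0,0,0],[0,0,0],[0,0,0]], "grip": [0.0,0.0,0.0,0.0]}}

```text
time: 19.45
ee_pos: [0.4667, -0.3186, 0.1588]
tcp_rot: [-179.9, 0.1, 9.7]
wrist_force: [-0.1, 0.6, -0.9]
opening: 0.0089
grasp_force: 48.9
```

```bash
python3 - <<'E'
from h import *
o=bot.get_obs(); x,y,z=o['ee_pos']
p=viewer.camera('side'); P=seg(p,z-.07,z+.01,(x,y),.05,green); print(rect(P),P[:,2].min()*1e3)
plan((644.5,-138.3,145,85.4,0,35))
E
```

```text
{'n': 116, 'mean': [454.2, -323.2, 130.4], 'len': [64.9, 9.5], 'yaw': np.float64(7.94), 'mar': [465.2, -325.2, 68.4, 20.7, 9.6]} 106.95906398123867
at [ 466.8 -318.6  158.9] [-1.7992e+02  9.0000e-02  9.6700e+00] t 19.5
{"offset": [[2.05, -1.48, 0.14], [2.23, -1.2, 0.14], [2.37, -0.89, 0.14], [2.47, -0.57, 0.14], [2.52, -0.24, 0.14]], "twist": [[0, 0, -0.132], [0, 0, -0.132], [0, 0, -0.132], [0, 0, -0.132], [0, 0, -0.132]], "grip": [0, 0, 0, 0, 0]}
{"offset": [[2.53, 0.09, 0.14], [2.5, 0.42, 0.14], [2.42, 0.75, 0.14], [2.3, 1.06, 0.14], [2.13, 1.36, 0.13]], "twist": [[0, 0, -0.132], [0, 0, -0.132], [0, 0, -0.133], [0, 0, -0.132], [0, 0, -0.133]], "grip": [0, 0, 0, 0, 0]}
```

{"name": "move_arm", "arguments": {"offset": [[2.0,-1.5,0.1],[2.2,-1.2,0.1],[2.4,-0.9,0.1],[2.5,-0.6,0.2],[2.5,-0.2,0.1]], "twist": [[0,0,-0.13],[0,0,-0.13],[0,0,-0.13],[0,0,-0.13],[0,0,-0.13]], "grip": [0.0,0.0,0.0,0.0,0.0]}}

```text
time: 20.0
ee_pos: [0.5564, -0.2279, 0.1533]
tcp_rot: [-179.9, 0.0, 47.2]
wrist_force: [0.5, -0.2, -1.7]
opening: 0.009
grasp_force: 48.9
```

{"name": "move_arm", "arguments": {"offset": [[2.5,0.1,0.1],[2.5,0.4,0.2],[2.4,0.8,0.1],[2.3,1.1,0.2],[2.2,1.4,0.1]], "twist": [[0,0,-0.13],[0,0,-0.13],[0,0,-0.13],[0,0,-0.14],[0,0,-0.14]], "grip": [0.0,0.0,0.0,0.0,0.0]}}

```text
time: 20.5
ee_pos: [0.6474, -0.1391, 0.1461]
tcp_rot: [-179.9, -0.0, 85.6]
wrist_force: [0.1, -0.8, -1.1]
opening: 0.0089
grasp_force: 48.9
```

{"name": "move_arm", "arguments": {"offset": [[0,0,0],[0,0,0],[0,0,0],[0,0,0],[0,0,0]], "twist": [[0,0,0],[0,0,0],[0,0,0],[0,0,0],[0,0,0]], "grip": [0.0,0.0,0.0,0.0,0.0]}}

```text
time: 21.0
ee_pos: [0.6466, -0.1406, 0.1475]
tcp_rot: [180.0, 0.0, 85.2]
wrist_force: [0.3, -0.6, -0.8]
opening: 0.0091
grasp_force: 49.0
```

```bash
python3 - <<'E'
from h import *
plan((644.8,-138.3,102.5,85.4,0,25),(652.5,-46.6,102.5,85.4,0,12))
E
```

```text
at [ 646.6 -140.6  147.5] [1.7999e+02 1.0000e-02 8.5220e+01] t 21.0
{"offset": [[0.11, -0.1, 2.25], [0.1, -0.1, 2.25], [1.15, 0, 0], [1.15, 0, 0], [1.15, 0, 0]], "twist": [[0, 0, -0.002], [0, 0, -0.001], [0, 0, -0], [0, 0, -0], [0, 0, -0]], "grip": [0, 0, 0, 0, 0]}
{"offset": [[1.15, 0.01, 0], [1.15, 0, 0], [1.15, 0.01, 0], [1.15, 0, 0], [1.16, 0.01, 0]], "twist": [[0, 0, -0], [0, 0, -0], [0, 0, -0], [0, 0, -0], [0, 0, -0]], "grip": [0, 0, 0, 0, 0]}
```

{"name": "move_arm", "arguments": {"offset": [[0.1,-0.1,2.3],[0.1,0,2.2],[0,0,0],[0,0,0],[0,0,0]], "twist": [[0,0,0],[0,0,0],[0,0,0],[0,0,0],[0,0,0]], "grip": [0.0,0.0,0.0,0.0,0.0]}}

```text
time: 21.5
ee_pos: [0.6466, -0.1382, 0.1039]
tcp_rot: [179.9, 0.0, 85.3]
wrist_force: [-0.1, -0.1, 0.0]
opening: 0.0087
grasp_force: 48.9
```

{"name": "move_arm", "arguments": {"offset": [[1.0,0,0],[1.2,0,0],[1.2,0,0],[1.2,0,0],[1.2,0,0]], "twist": [[0,0,0],[0,0,0],[0,0,0],[0,0,0],[0,0,0]], "grip": [0.0,0.0,0.0,0.0,0.0]}}

```text
time: 22.0
ee_pos: [0.6514, -0.0803, 0.1037]
tcp_rot: [179.9, 0.2, 85.3]
wrist_force: [-0.9, -8.2, 1.9]
opening: 0.0089
grasp_force: 49.6
```

{"name": "move_arm", "arguments": {"offset": [[1.2,0,0],[1.2,0,0],[1.2,0,0],[0,0,0],[0,0,0]], "twist": [[0,0,0],[0,0,0],[0,0,0],[0,0,0],[0,0,0]], "grip": [0.0,0.0,0.0,0.0,0.0]}}

```text
time: 22.5
ee_pos: [0.6541, -0.0437, 0.1029]
tcp_rot: [179.9, -0.0, 85.3]
wrist_force: [-0.7, -2.7, 0.6]
opening: 0.0093
grasp_force: 49.4
```

```bash
python3 - <<'E'
from h import *
p=viewer.camera('side')
cv2.imwrite('pics/s6.png',cv2.resize(p['color'][130:260,250:410,::-1],None,fx=4,fy=4))
plan((652.5,-44.6,80,85.4,0,10))
E
```

```text
at [654.  -44.  102.7] [179.96  -0.    85.32] t 22.6
{"offset": [[-0.02, -0.05, 0.76], [-0.03, -0.05, 0.76], [-0.02, -0.05, 0.75]], "twist": [[0, 0, -0], [0, 0, -0.001], [0, 0, -0]], "grip": [0, 0, 0]}
```

View pics/s6.png

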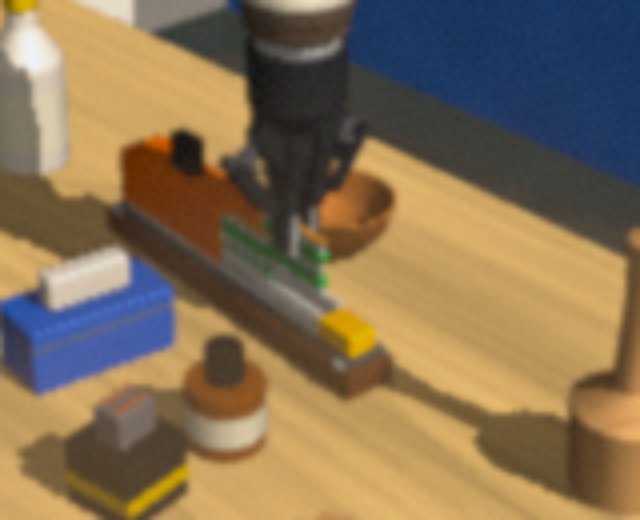

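Strip B has been pushed back under the rail edge (crop (240,245)) and strip A is held behind the nose at (310,260). I lower and release it.

{"name": "move_arm", "arguments": {"offset": [[0,-0.1,0.8],[0,0,0.8],[0,0,0.6],[0,0,0],[0,0,0]], "twist": [[0,0,0],[0,0,0],[0,0,0],[0,0,0],[0,0,0]], "grip": [0.0,0.0,0.0,0.0,0.0]}}

```text
time: 23.05
ee_pos: [0.6522, -0.0447, 0.079]
tcp_rot: [-179.9, 0.1, 85.3]
wrist_force: [-0.5, -5.6, -4.3]
opening: 0.0089
grasp_force: 48.6
```

{"name": "move_arm", "arguments": {"offset": [[0,0,0.2],[0,0,0],[0,0,0]], "twist": [[0,0,0],[0,0,0],[0,0,0]], "grip": [0.0,0.0,0.0]}}

```text
time: 23.35
ee_pos: [0.6526, -0.0448, 0.0782]
tcp_rot: [-180.0, 0.1, 85.3]
wrist_force: [-0.7, -5.7, 0.9]
opening: 0.0091
grasp_force: 49.3
```

{"name": "move_arm", "arguments": {"offset": [[0,0,0],[0,0,0],[0,0,0],[0,0,-2],[0,0,-4]], "twist": [[0,0,0],[0,0,0],[0,0,0],[0,0,0],[0,0,0]], "grip": [0.3,0.3,0.3,0.3,0.3]}}

```text
time: 23.85
ee_pos: [0.6513, -0.0437, 0.1354]
tcp_rot: [-179.7, -0.0, 85.3]
wrist_force: [1.3, 0.1, -0.7]
opening: 0.0255
grasp_force: 0.0
```

{"name": "move_arm", "arguments": {"offset": [[0,0,-4],[0,0,0],[0,0,0],[0,0,0],[0,0,0]], "twist": [[0,0,0],[0,0,0],[0,0,0],[0,0,0],[0,0,0]], "grip": [0.35,0.35,0.35,0.35,0.35]}}

```text
time: 24.35
ee_pos: [0.6523, -0.044, 0.1767]
tcp_rot: [-179.9, -0.0, 85.3]
wrist_force: [-0.4, 0.1, -0.7]
opening: 0.0301
grasp_force: 0.0
```

```bash
python3 - <<'E'
from h import *
p=viewer.camera('side')
cv2.imwrite('pics/s7.png',cv2.resize(p['color'][130:260,250:410,::-1],None,fx=4,fy=4))
print(rect(seg(p,.035,.1,(.654,-.02),.09,green)))
plan((664.2,96,160,85.4,.4),(664.2,96,118,85.4,.4,25))
E
```

```text
{'n': 60, 'mean': [648.9, -30.3, 64.3], 'len': [135.1, 9.5], 'yaw': np.float64(86.7), 'mar': [654.5, -24.3, 123.7, 17.1, 84.6]}
at [652.4 -44.  176.8] [-179.87   -0.     85.3 ] t 24.4
{"offset": [[3.51, 0.01, 0.42], [3.51, 0.01, 0.42], [3.52, 0.01, 0.42], [3.51, 0.01, 0.42], [0, 0, 2.1]], "twist": [[0, 0, -0], [0, 0, -0.001], [0, 0, -0], [0, 0, -0.001], [0, 0, 0]], "grip": [0.4, 0.4, 0.4, 0.4, 0.4]}
{"offset": [[0, 0, 2.1]], "twist": [[0, 0, 0]], "grip": [0.4]}
```

View pics/s7.png

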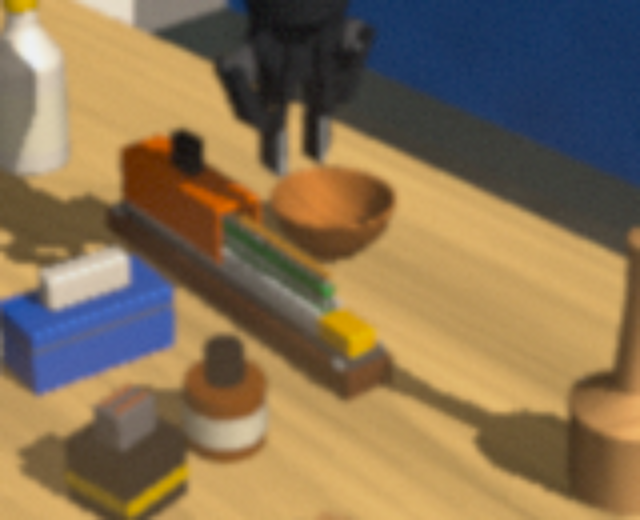

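Both strips stand level in line in the channel (crop (225,220)–(330,290)). Time to shut the rail.

{"name": "move_arm", "arguments": {"offset": [[3.5,0,0.4],[3.5,0,0.4],[3.5,0,0.4],[3.5,0,0.4],[0,0,0]], "twist": [[0,0,0],[0,0,0],[0,0,0],[0,0,0],[0,0,0]], "grip": [0.4,0.4,0.4,0.4,0.4]}}

```text
time: 24.9
ee_pos: [0.6637, 0.0993, 0.1603]
tcp_rot: [-179.9, -0.0, 85.5]
wrist_force: [-0.1, -0.6, -0.3]
opening: 0.034
grasp_force: 0.0
```

{"name": "move_arm", "arguments": {"offset": [[0,0,0],[0,0,0],[0,0,2],[0,0,2],[0,0,0]], "twist": [[0,0,0],[0,0,0],[0,0,0],[0,0,0],[0,0,0]], "grip": [0.4,0.4,0.4,0.4,0.4]}}

```text
time: 25.4
ee_pos: [0.6631, 0.0939, 0.1194]
tcp_rot: [-179.8, 0.1, 85.2]
wrist_force: [-0.1, -0.3, -0.5]
opening: 0.0341
grasp_force: 0.0
```

{"name": "move_arm", "arguments": {"offset": [[0,0,0],[0,0,0],[0,0,0],[0,0,0],[0,0,0]], "twist": [[0,0,0],[0,0,0],[0,0,0],[0,0,0],[0,0,0]], "grip": [0.4,0.2,0.0,0.0,0.0], "force": 30}}

```text
time: 25.9
ee_pos: [0.6643, 0.095, 0.1239]
tcp_rot: [179.9, 0.0, 85.3]
wrist_force: [-4.7, -2.9, 5.6]
opening: 0.0153
grasp_force: 33.5
```

{"name": "move_arm", "arguments": {"offset": [[-1,0,0],[-1.5,0,0],[-1.5,0,0],[-1.5,0,0],[-1.5,0,0]], "twist": [[0,0,0],[0,0,0],[0,0,0],[0,0,0],[0,0,0]], "grip": [0.0,0.0,0.0,0.0,0.0]}}

```text
time: 26.4
ee_pos: [0.6587, 0.026, 0.1239]
tcp_rot: [179.9, -0.1, 85.4]
wrist_force: [-3.4, 4.2, 5.2]
opening: 0.0154
grasp_force: 33.4
```

{"name": "move_arm", "arguments": {"offset": [[-1.5,0,0],[-1.5,0,0],[-0.8,0,0],[-0.3,0,0],[0,0,0]], "twist": [[0,0,0],[0,0,0],[0,0,0],[0,0,0],[0,0,0]], "grip": [0.0,0.0,0.0,0.0,0.0]}}

```text
time: 26.9
ee_pos: [0.6553, -0.0157, 0.1239]
tcp_rot: [179.9, -0.0, 85.3]
wrist_force: [-5.1, -2.4, 6.4]
opening: 0.0155
grasp_force: 33.4
```

{"name": "move_arm", "arguments": {"offset": [[-0.2,0,0],[0,0,0],[0,0,0]], "twist": [[0,0,0],[0,0,0],[0,0,0]], "grip": [0.0,0.0,0.0]}}

```text
time: 27.2
ee_pos: [0.6552, -0.0171, 0.1239]
tcp_rot: [179.9, -0.0, 85.3]
wrist_force: [-3.2, -0.2, 6.0]
opening: 0.0151
grasp_force: 33.4
```

{"name": "move_arm", "arguments": {"offset": [[-0.2,0,0],[0,0,0],[0,0,0]], "twist": [[0,0,0],[0,0,0],[0,0,0]], "grip": [0.0,0.0,0.0]}}

```text
time: 27.5
ee_pos: [0.6551, -0.0188, 0.1239]
tcp_rot: [179.9, -0.0, 85.3]
wrist_force: [-5.1, 2.0, 5.9]
opening: 0.0156
grasp_force: 33.4
```

{"name": "move_arm", "arguments": {"offset": [[-0.2,0,0],[0,0,0],[0,0,0]], "twist": [[0,0,0],[0,0,0],[0,0,0]], "grip": [0.0,0.0,0.0]}}

```text
time: 27.8
ee_pos: [0.655, -0.0197, 0.1239]
tcp_rot: [179.9, -0.2, 85.4]
wrist_force: [-3.2, 6.8, 5.8]
opening: 0.0154
grasp_force: 33.4
```

{"name": "move_arm", "arguments": {"offset": [[-0.1,0,0],[0,0,0],[0,0,0]], "twist": [[0,0,0],[0,0,0],[0,0,0]], "grip": [0.0,0.0,0.0]}}

```text
time: 28.1
ee_pos: [0.655, -0.0198, 0.1239]
tcp_rot: [179.9, -0.2, 85.4]
wrist_force: [-3.8, 11.5, 6.0]
opening: 0.0152
grasp_force: 33.4
```

The rail is at its shut stop. I release it and re-measure the kit items.

{"name": "move_arm", "arguments": {"offset": [[0.2,0,0],[0,0,0],[0,0,0],[0,0,-4],[0,0,-4]], "twist": [[0,0,0],[0,0,0],[0,0,0],[0,0,0],[0,0,0]], "grip": [0.0,0.4,0.4,0.4,0.4]}}

```text
time: 28.6
ee_pos: [0.6542, -0.0204, 0.202]
tcp_rot: [-179.9, 0.0, 85.3]
wrist_force: [1.8, -0.2, 0.4]
opening: 0.0341
grasp_force: 0.0
```

{"name": "move_arm", "arguments": {"offset": [[0,0,0],[0,0,0],[0,0,0],[0,0,0]], "twist": [[0,0,0],[0,0,0],[0,0,0],[0,0,0]], "grip": [0.4,0.4,0.4,0.4]}}

```text
time: 29.0
ee_pos: [0.6544, -0.0203, 0.2008]
tcp_rot: [-179.9, 0.0, 85.3]
wrist_force: [-0.1, 0.4, 0.9]
opening: 0.0341
grasp_force: 0.0
```

```bash
cat >> h.py <<'E'
def items(names=('case','glue','oil','bat')):
    col=dict(case=lambda c:(c.min(-1)>110)&(c.max(-1)-c.min(-1)<60), glue=lambda c:(c[...,0]>100)&(c[...,1]<70)&(c[...,2]<70))
    C=dict(case=(.518,.048),glue=(.433,.093),oil=(.525,-.109),bat=(.431,-.1135)); 
    for n in ['top','side']:
        p=viewer.camera(n)
        for k in names:
            P=seg(p,.07,.095,C[k],.06)
            print(n,k,rect(P) if len(P)>5 else len(P))
    return p
E
python3 - <<'E'
from h import *
p=items()
print('plate',rect(seg(p,.07,.1,(.655,-.019),.12,orange)))
plan((518,48,170,172,.45))
E
```

```text
top case 0
top glue {'n': 52, 'mean': [434.4, 95.6, 82.2], 'len': [26.3, 21.9], 'yaw': np.float64(162.35), 'mar': [433.2, 96.0, 20.8, 26.7, 88.3]}
top oil {'n': 61, 'mean': [525.9, -108.7, 82.7], 'len': [26.4, 25.2], 'yaw': np.float64(55.48), 'mar': [526.0, -108.5, 27.0, 26.7, 25.7]}
top bat {'n': 84, 'mean': [431.8, -113.4, 83.1], 'len': [36.4, 26.1], 'yaw': np.float64(5.12), 'mar': [432.2, -113.4, 35.6, 25.6, 8.4]}
side case {'n': 147, 'mean': [514.4, 45.7, 78.5], 'len': [72.9, 20.9], 'yaw': np.float64(171.02), 'mar': [517.0, 48.3, 23.3, 70.2, 81.9]}
side glue {'n': 70, 'mean': [429.9, 92.4, 79.2], 'len': [30.9, 27.4], 'yaw': np.float64(59.81), 'mar': [433.3, 94.4, 29.7, 31.3, 87.5]}
side oil {'n': 79, 'mean': [520.9, -110.8, 78.8], 'len': [28.5, 26.7], 'yaw': np.float64(48.14), 'mar': [523.1, -108.2, 32.1, 25.4, 48.5]}
side bat {'n': 126, 'mean': [426.8, -116.5, 79.6], 'len': [39.6, 27.6], 'yaw': np.float64(3.19), 'mar': [428.8, -112.8, 38.4, 28.0, 8.4]}
plate {'n': 244, 'mean': [649.8, -33.1, 89.7], 'len': [156.1, 44.3], 'yaw': np.float64(88.14), 'mar': [651.4, -8.6, 162.1, 45.1, 87.4]}
at [654.5 -20.2 201.1] [-1.799e+02  1.000e-02  8.530e+01] t 29.1
{"offset": [[0.52, -1.29, 0.28], [0.69, -1.2, 0.28], [0.85, -1.1, 0.28], [0.99, -0.97, 0.28], [1.11, -0.83, 0.28]], "twist": [[0, 0, -0.138], [0, 0, -0.138], [0, 0, -0.137], [0, 0, -0.138], [0, 0, -0.137]], "grip": [0.45, 0.45, 0.45, 0.45, 0.45]}
{"offset": [[1.22, -0.67, 0.29], [1.3, -0.49, 0.28], [1.35, -0.31, 0.29], [1.38, -0.12, 0.28], [1.38, 0.06, 0.29]], "twist": [[0, 0, -0.138], [0, 0, -0.137], [0, 0, -0.138], [0, 0, -0.137], [0, 0, -0.138]], "grip": [0.45, 0.45, 0.45, 0.45, 0.45]}
{"offset": [[1.37, 0.26, 0.28]], "twist": [[0, 0, -0.137]], "grip": [0.45]}
```

{"name": "move_arm", "arguments": {"offset": [[0.5,-1.3,0.3],[0.7,-1.2,0.3],[0.8,-1.1,0.3],[1.0,-1.0,0.3],[1.1,-0.8,0.3]], "twist": [[0,0,-0.14],[0,0,-0.14],[0,0,-0.14],[0,0,-0.14],[0,0,-0.14]], "grip": [0.45,0.45,0.45,0.45,0.45]}}

```text
time: 29.6
ee_pos: [0.5919, 0.0102, 0.1866]
tcp_rot: [-180.0, -0.0, 125.7]
wrist_force: [0.7, 0.4, -0.3]
opening: 0.0381
grasp_force: 0.0
```

{"name": "move_arm", "arguments": {"offset": [[1.2,-0.7,0.3],[1.3,-0.5,0.3],[1.4,-0.3,0.3],[1.4,-0.1,0.3],[1.4,0.1,0.3]], "twist": [[0,0,-0.14],[0,0,-0.14],[0,0,-0.14],[0,0,-0.14],[0,0,-0.14]], "grip": [0.45,0.45,0.45,0.45,0.45]}}

```text
time: 30.1
ee_pos: [0.5287, 0.0409, 0.1717]
tcp_rot: [-180.0, -0.0, 165.8]
wrist_force: [-0.2, -0.1, 0.5]
opening: 0.0385
grasp_force: 0.0
```

{"name": "move_arm", "arguments": {"offset": [[1.4,0.3,0],[0,0,0],[0,0,0],[0,0,0],[0,0,0]], "twist": [[0,0,-0.12],[0,0,0],[0,0,0],[0,0,0],[0,0,0]], "grip": [0.45,0.45,0.45,0.45,0.45]}}

```text
time: 30.6
ee_pos: [0.5171, 0.0468, 0.1721]
tcp_rot: [-180.0, -0.0, 172.3]
wrist_force: [0.1, 0.6, 0.0]
opening: 0.0382
grasp_force: 0.0
```

```bash
python3 - <<'E'
from h import *
p=viewer.camera('side'); print(rect(seg(p,.07,.095,(.518,.048),.06)))
plan((518,48,130,172,.45),(518,48,84,172,.45,25))
E
```

```text
{'n': 143, 'mean': [515.4, 46.3, 78.3], 'len': [72.1, 22.0], 'yaw': np.float64(170.12), 'mar': [517.2, 48.3, 24.3, 71.4, 84.0]}
at [517.   46.8 172.1] [-1.800e+02 -1.000e-02  1.723e+02] t 30.6
{"offset": [[-0.08, 0.13, 4.21], [0, 0, 2.3], [0, 0, 2.3]], "twist": [[0, 0, 0.005], [0, 0, 0], [0, 0, 0]], "grip": [0.45, 0.45, 0.45]}
```

{"name": "move_arm", "arguments": {"offset": [[-0.1,0.1,4.2],[0,0,2.4],[0,0,2.4],[0,0,0],[0,0,0]], "twist": [[0,0,0],[0,0,0],[0,0,0],[0,0,0],[0,0,0]], "grip": [0.45,0.45,0.45,0.45,0.45]}}

```text
time: 31.15
ee_pos: [0.5179, 0.0478, 0.0827]
tcp_rot: [-180.0, -0.0, 172.4]
wrist_force: [-0.1, -0.4, 0.4]
opening: 0.0382
grasp_force: 0.0
```

{"name": "move_arm", "arguments": {"offset": [[0,0,0],[0,0,0],[0,0,0],[0,0,0],[0,0,0]], "twist": [[0,0,0],[0,0,0],[0,0,0],[0,0,0],[0,0,0]], "grip": [0.3,0.1,0.1,0.1,0.1], "force": 60}}

```text
time: 31.65
ee_pos: [0.5187, 0.0482, 0.084]
tcp_rot: [179.9, 0.2, 172.4]
wrist_force: [-0.4, 2.6, 6.5]
opening: 0.0189
grasp_force: 59.7
```

{"name": "move_arm", "arguments": {"offset": [[0,0,-2],[0,0,-3],[0,0,-3],[0,0,0],[0,0,0]], "twist": [[0,0,0],[0,0,0],[0,0,0],[0,0,0],[0,0,0]], "grip": [0.1,0.1,0.1,0.1,0.1]}}

```text
time: 32.15
ee_pos: [0.5178, 0.0478, 0.1617]
tcp_rot: [-180.0, 0.0, 172.4]
wrist_force: [-0.3, 0.1, -6.3]
opening: 0.0189
grasp_force: 60.6
```

{"name": "move_arm", "arguments": {"offset": [[0,0,0],[0,0,0],[0,0,0]], "twist": [[0,0,0],[0,0,0],[0,0,0]], "grip": [0.1,0.1,0.1]}}

```text
time: 32.45
ee_pos: [0.5173, 0.0479, 0.1611]
tcp_rot: [-180.0, -0.1, 172.4]
wrist_force: [0.3, -0.6, -6.3]
opening: 0.0192
grasp_force: 60.5
```

```bash
python3 - <<'E'
from h import *
plan((478.5,283,165,90,.1,40))
t=viewer.camera('top')
for n,a in dict(wall=(.043,.06,(.445,.318),.2),).items():
    P=seg(t,*a); P=P[(abs(P[:,0]-.445)<.09)&(abs(P[:,1]-.316)<.125)]; print(rect(P), np.round(np.percentile(P[:,0],[0,1,99,100]),4),np.round(np.percentile(P[:,1],[0,1,99,100]),4))
E
```

```text
at [517.3  47.9 161.1] [-1.7998e+02 -1.1000e-01  1.7239e+02] t 32.5
{"offset": [[0.7, 2.28, -0.04], [1.02, 2.16, -0.04], [1.31, 1.99, -0.04], [1.59, 1.78, -0.04], [1.82, 1.53, -0.04]], "twist": [[0, 0, 0.144], [0, 0, 0.144], [0, 0, 0.144], [0, 0, 0.144], [0, 0, 0.144]], "grip": [0.1, 0.1, 0.1, 0.1, 0.1]}
{"offset": [[2.02, 1.25, -0.04], [2.18, 0.95, -0.04], [2.3, 0.63, -0.04], [2.37, 0.29, -0.04], [2.38, -0.04, -0.03]], "twist": [[0, 0, 0.144], [0, 0, 0.143], [0, 0, 0.144], [0, 0, 0.143], [0, 0, 0.144]], "grip": [0.1, 0.1, 0.1, 0.1, 0.1]}
{'n': 345, 'mean': [443.7, 314.3, 49.5], 'len': [272.1, 201.0], 'yaw': np.float64(93.81), 'mar': [446.4, 314.5, 208.3, 143.4, 89.3]} [0.3746 0.375  0.5183 0.5186] [0.2107 0.2111 0.4179 0.4184]
```

{"name": "move_arm", "arguments": {"offset": [[0,0,-3],[0.7,2.3,0],[1.0,2.2,0],[1.3,2.0,0],[1.6,1.8,0]], "twist": [[0,0,0],[0,0,0.144],[0,0,0.144],[0,0,0.144],[0,0,0.144]], "grip": [0.1,0.1,0.1,0.1,0.1]}}

```text
time: 33.0
ee_pos: [0.5024, 0.1437, 0.192]
tcp_rot: [-180.0, -0.0, 139.0]
wrist_force: [0.0, -0.3, -5.4]
opening: 0.0185
grasp_force: 60.4
```

{"name": "move_arm", "arguments": {"offset": [[1.8,1.5,0],[2.0,1.2,0],[2.2,1.0,0],[2.3,0.6,0],[2.4,0.3,0]], "twist": [[0,0,0.144],[0,0,0.144],[0,0,0.144],[0,0,0.144],[0,0,0.144]], "grip": [0.1,0.1,0.1,0.1,0.1]}}

```text
time: 33.5
ee_pos: [0.4827, 0.261, 0.1919]
tcp_rot: [-180.0, 0.0, 97.8]
wrist_force: [1.5, 0.2, -5.1]
opening: 0.0188
grasp_force: 60.4
```

{"name": "move_arm", "arguments": {"offset": [[2.4,0,0],[0,0,0],[0,0,0],[0,0,0],[0,0,0]], "twist": [[0,0,0.144],[0,0,0],[0,0,0],[0,0,0],[0,0,0]], "grip": [0.1,0.1,0.1,0.1,0.1]}}

```text
time: 34.0
ee_pos: [0.4799, 0.2832, 0.1923]
tcp_rot: [-180.0, 0.0, 89.9]
wrist_force: [0.4, 0.3, -5.4]
opening: 0.0188
grasp_force: 60.4
```

```bash
python3 - <<'E'
from h import *
plan((478.5,282.5,150,89.6,.1),(478.5,282.5,94,89.6,.1,20))
p=viewer.camera('side'); print(rect(seg(p,.175,.21,(.478,.282),.07)),rect(seg(p,.11,.16,(.478,.282),.1,lambda c:(c[...,2]>c[...,0]+30))))
cv2.imwrite('pics/s8.png',cv2.resize(p['color'][90:260,130:330,::-1],None,fx=3,fy=3))
E
```

```text
at [479.9 283.2 192.3] [-1.80e+02  1.00e-02  8.99e+01] t 34.0
{"offset": [[-0.07, -0.14, 4.23], [0, 0, 1.87], [0, 0, 1.86], [0, 0, 1.87]], "twist": [[0, 0, 0.005], [0, 0, 0], [0, 0, 0], [0, 0, 0]], "grip": [0.1, 0.1, 0.1, 0.1]}
{'n': 177, 'mean': [475.2, 271.6, 190.5], 'len': [46.9, 44.7], 'yaw': np.float64(135.15), 'mar': [481.5, 276.1, 46.7, 55.2, 26.9]} {'n': 456, 'mean': [465.1, 247.6, 136.3], 'len': [127.3, 51.5], 'yaw': np.float64(111.41), 'mar': [477.8, 276.4, 119.4, 62.7, 89.8]}
```

View pics/s8.png

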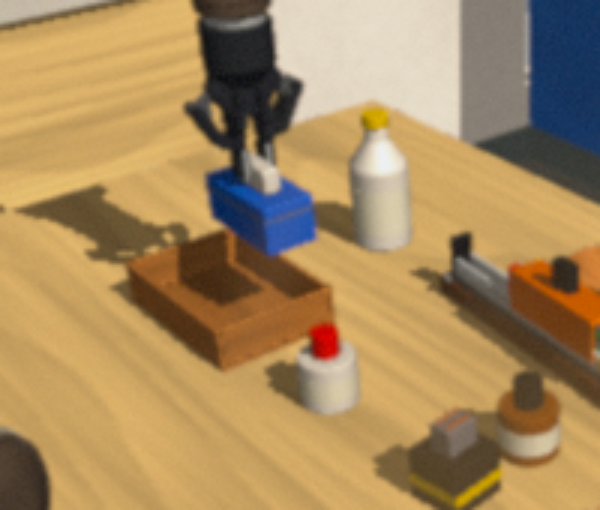

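The side view shows the case hung level over the box with its long side along the box's. I shift it 2–3 mm inward and lower it.

{"name": "move_arm", "arguments": {"offset": [[0.2,-0.1,4.2],[0,0,1.9],[0,0,1.9],[0,0,0],[0,0,0]], "twist": [[0,0,0.005],[0,0,0],[0,0,0],[0,0,0],[0,0,0]], "grip": [0.1,0.1,0.1,0.1,0.1]}}

```text
time: 34.55
ee_pos: [0.4788, 0.2855, 0.1128]
tcp_rot: [180.0, 0.0, 89.6]
wrist_force: [0.3, 1.0, -5.7]
opening: 0.019
grasp_force: 60.4
```

{"name": "move_arm", "arguments": {"offset": [[0,0,0],[0,0,0],[0,0,0.9],[0,0,0.8],[0,0,0]], "twist": [[0,0,0],[0,0,0],[0,0,0],[0,0,0],[0,0,0]], "grip": [0.1,0.1,0.1,0.1,0.1]}}

```text
time: 35.05
ee_pos: [0.4779, 0.2854, 0.0935]
tcp_rot: [-179.9, 0.1, 89.6]
wrist_force: [-0.9, -0.1, -5.3]
opening: 0.0186
grasp_force: 60.3
```

{"name": "move_arm", "arguments": {"offset": [[0,0,0],[0,0,0]], "twist": [[0,0,0],[0,0,0]], "grip": [0.1,0.1]}}

```text
time: 35.25
ee_pos: [0.4788, 0.2859, 0.0954]
tcp_rot: [180.0, -0.0, 89.6]
wrist_force: [-0.5, 0.1, -5.9]
opening: 0.0188
grasp_force: 60.3
```

{"name": "move_arm", "arguments": {"offset": [[0,0,0.4],[0,0,0.1],[0,0,0],[0,0,0]], "twist": [[0,0,0],[0,0,0],[0,0,0],[0,0,0]], "grip": [0.1,0.1,0.1,0.1]}}

```text
time: 35.65
ee_pos: [0.4787, 0.2859, 0.0903]
tcp_rot: [-180.0, 0.0, 89.6]
wrist_force: [-0.7, -0.4, -5.9]
opening: 0.0191
grasp_force: 60.5
```

{"name": "move_arm", "arguments": {"offset": [[0,0,0],[0,0,0],[0,0,0],[0,0,-3],[0,0,-4]], "twist": [[0,0,0],[0,0,0],[0,0,0],[0,0,0],[0,0,0]], "grip": [0.45,0.45,0.45,0.5,0.5]}}

```text
time: 36.15
ee_pos: [0.4778, 0.2854, 0.1595]
tcp_rot: [-179.8, 0.1, 89.6]
wrist_force: [0.4, 1.2, 1.2]
opening: 0.0428
grasp_force: 0.0
```

{"name": "move_arm", "arguments": {"offset": [[0,0,-2],[0,0,0],[0,0,0],[0,0,0],[0,0,0]], "twist": [[0,0,0],[0,0,0],[0,0,0],[0,0,0],[0,0,0]], "grip": [0.55,0.55,0.55,0.55,0.55]}}

```text
time: 36.65
ee_pos: [0.4783, 0.2856, 0.179]
tcp_rot: [-179.9, 0.1, 89.6]
wrist_force: [-0.3, 0.6, -0.3]
opening: 0.0469
grasp_force: 0.0
```

```bash
python3 - <<'E'
from h import *
p=items(('glue','oil','bat'))
print('ridge',rect(seg(p,.075,.1,(.478,.285),.06)))
print('blue',rect(seg(p,.04,.066,(.478,.285),.09,lambda c:(c[...,2]>c[...,0]+30))))
plan((433.3,94.5,150,90,.55))
E
```

```text
top glue {'n': 64, 'mean': [432.9, 93.4, 82.4], 'len': [26.6, 26.0], 'yaw': np.float64(88.48), 'mar': [433.1, 92.8, 26.8, 26.7, 89.4]}
top oil {'n': 61, 'mean': [525.9, -108.7, 83.0], 'len': [26.3, 25.2], 'yaw': np.float64(50.91), 'mar': [526.5, -109.8, 27.0, 26.9, 89.0]}
top bat {'n': 84, 'mean': [431.9, -113.4, 83.3], 'len': [36.5, 26.2], 'yaw': np.float64(5.23), 'mar': [432.2, -113.4, 35.8, 25.5, 8.0]}
side glue {'n': 69, 'mean': [427.8, 91.2, 78.9], 'len': [28.5, 27.4], 'yaw': np.float64(10.27), 'mar': [429.2, 92.8, 29.6, 26.6, 53.3]}
side oil {'n': 78, 'mean': [520.3, -111.0, 79.4], 'len': [29.4, 25.9], 'yaw': np.float64(43.68), 'mar': [522.2, -109.1, 30.8, 25.4, 48.3]}
side bat {'n': 130, 'mean': [426.8, -116.3, 79.2], 'len': [39.6, 27.8], 'yaw': np.float64(177.44), 'mar': [428.2, -113.4, 38.6, 28.3, 7.4]}
ridge {'n': 103, 'mean': [474.3, 279.8, 84.6], 'len': [77.0, 21.4], 'yaw': np.float64(92.04), 'mar': [475.5, 284.5, 22.3, 73.7, 2.4]}
blue {'n': 281, 'mean': [466.6, 264.3, 56.5], 'len': [135.6, 52.7], 'yaw': np.float64(104.43), 'mar': [476.7, 282.2, 62.5, 127.9, 2.0]}
at [478.4 285.7 179.3] [-1.7993e+02  4.0000e-02  8.9600e+01] t 36.8
{"offset": [[-3.83, -0.88, 0.59], [-3.83, -0.88, 0.59], [-3.83, -0.89, 0.58], [-3.83, -0.89, 0.59], [-3.82, -0.89, 0.58]], "twist": [[0, 0, -0.001], [0, 0, -0.002], [0, 0, -0.001], [0, 0, -0.002], [0, 0, -0.001]], "grip": [0.55, 0.55, 0.55, 0.55, 0.55]}
```

{"name": "move_arm", "arguments": {"offset": [[-3.9,-0.9,0.6],[-3.9,-0.9,0.6],[-3.9,-0.9,0.6],[-3.8,-0.9,0.6],[-3.8,-1.0,0.5]], "twist": [[0,0,0],[0,0,0],[0,0,0],[0,0,0],[0,0,0]], "grip": [0.55,0.55,0.55,0.55,0.55]}}

```text
time: 37.25
ee_pos: [0.4306, 0.0919, 0.1506]
tcp_rot: [-180.0, 0.0, 89.6]
wrist_force: [0.8, -0.5, 0.0]
opening: 0.047
grasp_force: 0.0
```

{"name": "move_arm", "arguments": {"offset": [[0,0,0],[0,0,0],[0,0,0],[0,0,0],[0,0,0]], "twist": [[0,0,0],[0,0,0],[0,0,0],[0,0,0],[0,0,0]], "grip": [0.55,0.55,0.55,0.55,0.55]}}

```text
time: 37.75
ee_pos: [0.4315, 0.094, 0.1512]
tcp_rot: [-180.0, -0.0, 89.7]
wrist_force: [0.4, 0.2, -0.4]
opening: 0.0472
grasp_force: 0.0
```

```bash
python3 - <<'E'
from h import *
p=viewer.camera('side'); print(rect(seg(p,.07,.095,(.432,.093),.06)))
plan((432,93,84,90,.55,30))
E
```

```text
{'n': 69, 'mean': [427.8, 91.3, 79.2], 'len': [28.0, 25.8], 'yaw': np.float64(155.33), 'mar': [430.4, 93.3, 29.4, 26.2, 40.5]}
at [431.5  93.9 151.2] [-179.99   -0.     89.67] t 37.8
{"offset": [[-0.03, 0.02, 2.24], [-0.03, 0.02, 2.24], [-0.03, 0.01, 2.24]], "twist": [[0, 0, -0.002], [0, 0, -0.002], [0, 0, -0.002]], "grip": [0.55, 0.55, 0.55]}
```

{"name": "move_arm", "arguments": {"offset": [[0,0,2.3],[0,0,2.2],[0,0,2.2],[0,0,0],[0,0,0]], "twist": [[0,0,0],[0,0,0],[0,0,0],[0,0,0],[0,0,0]], "grip": [0.55,0.55,0.55,0.55,0.55]}}

```text
time: 38.3
ee_pos: [0.4313, 0.0934, 0.0847]
tcp_rot: [-180.0, 0.0, 89.6]
wrist_force: [-0.3, -0.4, 0.0]
opening: 0.0467
grasp_force: 0.0
```

{"name": "move_arm", "arguments": {"offset": [[0,0,0],[0,0,0],[0,0,0],[0,0,0],[0,0,0]], "twist": [[0,0,0],[0,0,0],[0,0,0],[0,0,0],[0,0,0]], "grip": [0.4,0.2,0.2,0.2,0.2], "force": 60}}

```text
time: 38.8
ee_pos: [0.432, 0.0935, 0.0859]
tcp_rot: [179.9, -0.0, 89.6]
wrist_force: [-2.1, 0.6, 5.7]
opening: 0.028
grasp_force: 59.0
```

{"name": "move_arm", "arguments": {"offset": [[0,0,-2],[0,0,-3],[0,0,-4],[0,0,-3],[0,0,0]], "twist": [[0,0,0],[0,0,0],[0,0,0],[0,0,0],[0,0,0]], "grip": [0.2,0.2,0.2,0.2,0.2]}}

```text
time: 39.3
ee_pos: [0.4329, 0.0935, 0.2088]
tcp_rot: [179.6, -0.1, 89.6]
wrist_force: [0.8, 0.5, -4.2]
opening: 0.0279
grasp_force: 60.3
```

{"name": "move_arm", "arguments": {"offset": [[0,0,0],[0,0,0],[0,0,0],[0,0,0]], "twist": [[0,0,0],[0,0,0],[0,0,0],[0,0,0]], "grip": [0.2,0.2,0.2,0.2]}}

```text
time: 39.7
ee_pos: [0.431, 0.0931, 0.2032]
tcp_rot: [-179.9, 0.0, 89.6]
wrist_force: [0.3, -0.3, -4.5]
opening: 0.0278
grasp_force: 60.3
```

```bash
python3 - <<'E'
from h import *
plan((478.5,380,190,90,.2,42))
E
```

```text
at [431.   93.1 203.2] [-1.799e+02  2.000e-02  8.960e+01] t 39.7
{"offset": [[4.1, 0.65, 0.19], [4.1, 0.65, 0.19], [4.1, 0.66, 0.19], [4.1, 0.66, 0.19], [4.1, 0.67, 0.19]], "twist": [[0, 0, -0.001], [0, 0, -0.001], [0, 0, -0.001], [0, 0, -0.001], [0, 0, -0.001]], "grip": [0.2, 0.2, 0.2, 0.2, 0.2]}
{"offset": [[4.1, 0.67, 0.19], [4.11, 0.68, 0.18]], "twist": [[0, 0, -0.001], [0, 0, -0.001]], "grip": [0.2, 0.2]}
```

{"name": "move_arm", "arguments": {"offset": [[4.1,0.7,0.2],[4.1,0.7,0.2],[4.1,0.6,0.2],[4.1,0.6,0.2],[4.1,0.7,0.2]], "twist": [[0,0,0],[0,0,0],[0,0,0],[0,0,0],[0,0,0]], "grip": [0.2,0.2,0.2,0.2,0.2]}}

```text
time: 40.2
ee_pos: [0.4656, 0.2996, 0.1936]
tcp_rot: [-180.0, 0.0, 89.6]
wrist_force: [0.4, -0.8, -2.7]
opening: 0.0279
grasp_force: 60.2
```

{"name": "move_arm", "arguments": {"offset": [[4.1,0.7,0.2],[4.1,0.7,0.2],[0,0,0],[0,0,0],[0,0,0]], "twist": [[0,0,0],[0,0,0],[0,0,0],[0,0,0],[0,0,0]], "grip": [0.2,0.2,0.2,0.2,0.2]}}

```text
time: 40.7
ee_pos: [0.4802, 0.3792, 0.1899]
tcp_rot: [-180.0, 0.0, 89.6]
wrist_force: [-1.0, 0.0, -3.9]
opening: 0.0276
grasp_force: 60.5
```

{"name": "move_arm", "arguments": {"offset": [[0,0,0],[0,0,0],[0,0,0]], "twist": [[0,0,0],[0,0,0],[0,0,0]], "grip": [0.2,0.2,0.2]}}

```text
time: 41.0
ee_pos: [0.4805, 0.3793, 0.1908]
tcp_rot: [180.0, -0.0, 89.6]
wrist_force: [-0.6, -0.4, -4.3]
opening: 0.0279
grasp_force: 60.5
```

```bash
python3 - <<'E'
from h import *
plan((478.5,380,94,90,.2,20))
p=viewer.camera('side'); o=bot.get_obs()
print(rect(seg(p,.105,.15,(.478,.38),.06)))
print('blue',rect(seg(p,.04,.066,(.478,.285),.09,lambda c:(c[...,2]>c[...,0]+30))))
E
```

```text
at [480.5 379.3 190.8] [ 1.7997e+02 -2.0000e-02  8.9550e+01] t 41.0
{"offset": [[0.01, -0.04, 1.94], [0.02, -0.04, 1.93], [0.01, -0.04, 1.94], [0.02, -0.04, 1.93], [0.01, -0.04, 1.94]], "twist": [[0, 0, -0.002], [0, 0, -0.001], [0, 0, -0.002], [0, 0, -0.001], [0, 0, -0.002]], "grip": [0.2, 0.2, 0.2, 0.2, 0.2]}
{'n': 218, 'mean': [468.7, 361.5, 128.0], 'len': [59.7, 24.4], 'yaw': np.float64(152.17), 'mar': [469.7, 365.4, 30.9, 60.4, 60.1]}
blue {'n': 278, 'mean': [466.6, 264.6, 56.5], 'len': [135.6, 51.9], 'yaw': np.float64(104.71), 'mar': [475.2, 281.1, 58.9, 124.7, 0.9]}
```

{"name": "move_arm", "arguments": {"offset": [[0.1,-0.2,2.5],[0,0,2.5],[0,0,2],[0,0,1],[0,0,0.8]], "twist": [[0,0,0],[0,0,0],[0,0,0],[0,0,0],[0,0,0]], "grip": [0.2,0.2,0.2,0.2,0.2]}}

```text
time: 41.55
ee_pos: [0.4783, 0.3807, 0.1019]
tcp_rot: [-180.0, 0.0, 89.6]
wrist_force: [0.5, 0.5, -3.6]
opening: 0.028
grasp_force: 60.6
```

{"name": "move_arm", "arguments": {"offset": [[0,0,0.5],[0,0,0.3],[0,0,0],[0,0,0],[0,0,0]], "twist": [[0,0,0],[0,0,0],[0,0,0],[0,0,0],[0,0,0]], "grip": [0.2,0.2,0.2,0.2,0.2]}}

```text
time: 42.05
ee_pos: [0.4786, 0.3811, 0.0949]
tcp_rot: [180.0, -0.0, 89.6]
wrist_force: [-0.8, -0.1, -3.1]
opening: 0.0277
grasp_force: 60.6
```

{"name": "move_arm", "arguments": {"offset": [[0,0,0.3],[0,0,0],[0,0,0],[0,0,0],[0,0,0]], "twist": [[0,0,0],[0,0,0],[0,0,0],[0,0,0],[0,0,0]], "grip": [0.2,0.2,0.5,0.5,0.5]}}

```text
time: 42.55
ee_pos: [0.4785, 0.3809, 0.0914]
tcp_rot: [180.0, -0.0, 89.6]
wrist_force: [0.2, 0.5, -0.9]
opening: 0.0425
grasp_force: 0.0
```

{"name": "move_arm", "arguments": {"offset": [[0,0,-3],[0,0,-4],[0,0,-3],[0,0,0],[0,0,0]], "twist": [[0,0,0],[0,0,0],[0,0,0],[0,0,0],[0,0,0]], "grip": [0.55,0.55,0.55,0.55,0.55]}}

```text
time: 43.05
ee_pos: [0.4787, 0.3811, 0.1918]
tcp_rot: [179.9, -0.0, 89.6]
wrist_force: [-0.3, 0.3, -0.1]
opening: 0.047
grasp_force: 0.0
```

{"name": "move_arm", "arguments": {"offset": [[0,0,0],[0,0,0],[0,0,0]], "twist": [[0,0,0],[0,0,0],[0,0,0]], "grip": [0.55,0.55,0.55]}}

```text
time: 43.35
ee_pos: [0.4781, 0.3806, 0.1902]
tcp_rot: [-179.9, 0.1, 89.6]
wrist_force: [0.8, 0.5, 0.0]
opening: 0.0471
grasp_force: 0.0
```

```bash
python3 - <<'E'
from h import *
p=items(('oil','bat'))
print('glue',rect(seg(p,.075,.1,(.478,.382),.04)))
plan((524.8,-109,160,90,.55,45))
E
```

```text
top oil {'n': 61, 'mean': [525.9, -108.7, 82.6], 'len': [26.4, 25.3], 'yaw': np.float64(55.02), 'mar': [526.5, -109.8, 27.2, 27.0, 88.5]}
top bat {'n': 82, 'mean': [432.0, -113.4, 83.7], 'len': [36.8, 25.7], 'yaw': np.float64(5.94), 'mar': [432.1, -113.6, 36.0, 25.0, 8.3]}
side oil {'n': 80, 'mean': [520.3, -111.2, 79.1], 'len': [28.5, 26.4], 'yaw': np.float64(50.47), 'mar': [523.8, -107.4, 34.0, 25.5, 48.9]}
side bat {'n': 123, 'mean': [426.9, -116.0, 79.8], 'len': [39.9, 27.2], 'yaw': np.float64(178.93), 'mar': [429.6, -113.1, 38.6, 29.3, 15.1]}
glue {'n': 53, 'mean': [474.0, 378.8, 83.9], 'len': [29.5, 27.9], 'yaw': np.float64(64.22), 'mar': [476.0, 382.6, 29.5, 28.5, 55.4]}
at [478.2 380.7 190.7] [-1.7996e+02  4.0000e-02  8.9600e+01] t 43.5
{"offset": [[-4.45, 0.45, 0.28], [-4.45, 0.45, 0.28], [-4.45, 0.45, 0.28], [-4.45, 0.44, 0.28], [-4.45, 0.44, 0.28]], "twist": [[0, 0, -0.001], [0, 0, -0.001], [0, 0, -0.001], [0, 0, -0.001], [0, 0, -0]], "grip": [0.55, 0.55, 0.55, 0.55, 0.55]}
{"offset": [[-4.45, 0.44, 0.28], [-4.45, 0.43, 0.28], [-4.45, 0.43, 0.28], [-4.45, 0.43, 0.28], [-4.45, 0.43, 0.27]], "twist": [[0, 0, -0.001], [0, 0, -0], [0, 0, -0.001], [0, 0, -0], [0, 0, -0.001]], "grip": [0.55, 0.55, 0.55, 0.55, 0.55]}
{"offset": [[-4.46, 0.42, 0.28]], "twist": [[0, 0, -0]], "grip": [0.55]}
```

{"name": "move_arm", "arguments": {"offset": [[-4.4,0.4,0.2],[-4.4,0.4,0.2],[-4.4,0.4,0.2],[-4.4,0.4,0.2],[-4.4,0.4,0.2]], "twist": [[0,0,0],[0,0,0],[0,0,0],[0,0,0],[0,0,0]], "grip": [0.55,0.55,0.55,0.55,0.55]}}

```text
time: 43.95
ee_pos: [0.4966, 0.1591, 0.1811]
tcp_rot: [180.0, -0.0, 89.6]
wrist_force: [1.1, 1.2, -0.0]
opening: 0.0471
grasp_force: 0.0
```

{"name": "move_arm", "arguments": {"offset": [[-4.5,0.4,0.3],[-4.5,0.5,0.3],[-4.5,0.5,0.3],[-4.5,0.5,0.3],[-4.5,0.5,0.3]], "twist": [[0,0,0],[0,0,0],[0,0,0],[0,0,0],[0,0,0]], "grip": [0.55,0.55,0.55,0.55,0.55]}}

```text
time: 44.45
ee_pos: [0.5191, -0.0663, 0.1662]
tcp_rot: [180.0, 0.0, 89.6]
wrist_force: [0.8, 0.9, -0.4]
opening: 0.0469
grasp_force: 0.0
```

{"name": "move_arm", "arguments": {"offset": [[-4.5,0.4,0.3],[0,0,0],[0,0,0],[0,0,0],[0,0,0]], "twist": [[0,0,0],[0,0,0],[0,0,0],[0,0,0],[0,0,0]], "grip": [0.55,0.55,0.55,0.55,0.55]}}

```text
time: 44.95
ee_pos: [0.523, -0.1083, 0.1635]
tcp_rot: [180.0, -0.0, 89.7]
wrist_force: [-0.4, 0.5, -0.0]
opening: 0.0471
grasp_force: 0.0
```

```bash
python3 - <<'E'
from h import *
p=viewer.camera('side'); print(rect(seg(p,.07,.095,(.525,-.109),.06)))
plan((524.3,-108.9,84,90,.55,30))
E
```

```text
{'n': 77, 'mean': [521.0, -110.4, 79.0], 'len': [27.6, 26.4], 'yaw': np.float64(26.06), 'mar': [524.7, -106.3, 30.9, 25.5, 48.5]}
at [ 523.  -108.3  163.5] [179.99  -0.    89.7 ] t 45.0
{"offset": [[-0.02, 0.04, 2.65], [-0.02, 0.04, 2.65], [-0.02, 0.05, 2.65]], "twist": [[0, 0, -0.002], [0, 0, -0.002], [0, 0, -0.001]], "grip": [0.55, 0.55, 0.55]}
```

{"name": "move_arm", "arguments": {"offset": [[0,0.2,2.7],[0,0,2.7],[0,0,2.5],[0,0,0],[0,0,0]], "twist": [[0,0,0],[0,0,0],[0,0,0],[0,0,0],[0,0,0]], "grip": [0.55,0.55,0.55,0.55,0.55]}}

```text
time: 45.5
ee_pos: [0.525, -0.1088, 0.0849]
tcp_rot: [-180.0, -0.0, 89.7]
wrist_force: [-0.6, 0.8, 0.2]
opening: 0.0468
grasp_force: 0.0
```

{"name": "move_arm", "arguments": {"offset": [[0,0,0],[0,0,0],[0,0,0],[0,0,0],[0,0,0]], "twist": [[0,0,0],[0,0,0],[0,0,0],[0,0,0],[0,0,0]], "grip": [0.4,0.2,0.2,0.2,0.2], "force": 60}}

```text
time: 46.0
ee_pos: [0.5257, -0.1095, 0.0863]
tcp_rot: [179.9, 0.0, 89.6]
wrist_force: [-2.6, 0.6, 7.4]
opening: 0.0278
grasp_force: 58.8
```

{"name": "move_arm", "arguments": {"offset": [[0,0,-2],[0,0,-3],[0,0,-4],[0,0,-3],[0,0,0]], "twist": [[0,0,0],[0,0,0],[0,0,0],[0,0,0],[0,0,0]], "grip": [0.2,0.2,0.2,0.2,0.2]}}

```text
time: 46.5
ee_pos: [0.5266, -0.1098, 0.2095]
tcp_rot: [179.6, 0.1, 89.6]
wrist_force: [1.1, 1.0, -3.5]
opening: 0.0279
grasp_force: 60.2
```

{"name": "move_arm", "arguments": {"offset": [[0,0,0],[0,0,0],[0,0,0],[0,0,0]], "twist": [[0,0,0],[0,0,0],[0,0,0],[0,0,0]], "grip": [0.2,0.2,0.2,0.2]}}

```text
time: 46.9
ee_pos: [0.5245, -0.1094, 0.2031]
tcp_rot: [-179.9, -0.0, 89.6]
wrist_force: [0.0, -0.0, -3.7]
opening: 0.028
grasp_force: 60.2
```

```bash
python3 - <<'E'
from h import *
plan((412.5,367,190,90,.2,45))
E
```

```text
at [ 524.5 -109.4  203.1] [-1.7989e+02 -2.0000e-02  8.9600e+01] t 46.9
{"offset": [[4.32, -1.05, 0.12], [4.32, -1.04, 0.12], [4.33, -1.04, 0.12], [4.33, -1.04, 0.12], [4.33, -1.03, 0.12]], "twist": [[0, 0, -0.001], [0, 0, -0.001], [0, 0, -0.001], [0, 0, -0.001], [0, 0, -0]], "grip": [0.2, 0.2, 0.2, 0.2, 0.2]}
{"offset": [[4.33, -1.03, 0.12], [4.33, -1.03, 0.12], [4.33, -1.03, 0.12], [4.33, -1.02, 0.12], [4.33, -1.02, 0.12]], "twist": [[0, 0, -0.001], [0, 0, -0], [0, 0, -0.001], [0, 0, -0], [0, 0, -0.001]], "grip": [0.2, 0.2, 0.2, 0.2, 0.2]}
{"offset": [[4.32, -1.02, 0.11]], "twist": [[0, 0, -0]], "grip": [0.2]}
```

{"name": "move_arm", "arguments": {"offset": [[4.3,-1.0,0.1],[4.3,-1.0,0.1],[4.3,-1.0,0.1],[4.3,-1.0,0.1],[4.3,-1.0,0.1]], "twist": [[0,0,0],[0,0,0],[0,0,0],[0,0,0],[0,0,0]], "grip": [0.2,0.2,0.2,0.2,0.2]}}

```text
time: 47.4
ee_pos: [0.4756, 0.1074, 0.1988]
tcp_rot: [-180.0, 0.0, 89.6]
wrist_force: [-0.1, 0.4, -3.3]
opening: 0.0278
grasp_force: 60.1
```

{"name": "move_arm", "arguments": {"offset": [[4.3,-1.0,0.1],[4.3,-1.0,0.1],[4.3,-1.1,0.1],[4.4,-1.1,0.1],[4.4,-1.1,0.1]], "twist": [[0,0,0],[0,0,0],[0,0,0],[0,0,0],[0,0,0]], "grip": [0.2,0.2,0.2,0.2,0.2]}}

```text
time: 47.9
ee_pos: [0.424, 0.3249, 0.1938]
tcp_rot: [-180.0, 0.0, 89.6]
wrist_force: [1.7, 0.7, -3.2]
opening: 0.0279
grasp_force: 60.1
```

{"name": "move_arm", "arguments": {"offset": [[4.4,-1.1,0.1],[0,0,0],[0,0,0],[0,0,0],[0,0,0]], "twist": [[0,0,0],[0,0,0],[0,0,0],[0,0,0],[0,0,0]], "grip": [0.2,0.2,0.2,0.2,0.2]}}

```text
time: 48.4
ee_pos: [0.4147, 0.3663, 0.1933]
tcp_rot: [180.0, 0.0, 89.5]
wrist_force: [1.1, 0.3, -3.6]
opening: 0.0279
grasp_force: 60.2
```

```bash
python3 - <<'E'
from h import *
plan((411.5,367,100,90,.2,25),(411.5,367,93,90,.2,5))
E
```

```text
at [414.7 366.3 193.3] [1.800e+02 1.000e-02 8.952e+01] t 48.4
{"offset": [[0.02, -0.08, 2.33], [0.02, -0.08, 2.33], [0.01, -0.08, 2.34], [0.02, -0.08, 2.33], [0, 0, 0.35]], "twist": [[0, 0, -0.002], [0, 0, -0.002], [0, 0, -0.002], [0, 0, -0.002], [0, 0, -0]], "grip": [0.2, 0.2, 0.2, 0.2, 0.2]}
{"offset": [[0, 0, 0.35]], "twist": [[0, 0, -0]], "grip": [0.2]}
```

{"name": "move_arm", "arguments": {"offset": [[0.1,-0.3,2.3],[0,0,2.3],[0,0,2.2],[0,0,1.5],[0,0,0.8]], "twist": [[0,0,0],[0,0,0],[0,0,0],[0,0,0],[0,0,0]], "grip": [0.2,0.2,0.2,0.2,0.2]}}

```text
time: 48.9
ee_pos: [0.4113, 0.3674, 0.1011]
tcp_rot: [-179.9, 0.1, 89.5]
wrist_force: [0.2, 0.2, -3.8]
opening: 0.0276
grasp_force: 60.3
```

{"name": "move_arm", "arguments": {"offset": [[0,0,0.5],[0,0,0.3],[0,0,0],[0,0,0],[0,0,0]], "twist": [[0,0,0],[0,0,0],[0,0,0],[0,0,0],[0,0,0]], "grip": [0.2,0.2,0.2,0.2,0.2]}}

```text
time: 49.4
ee_pos: [0.4115, 0.3686, 0.0949]
tcp_rot: [180.0, -0.0, 89.6]
wrist_force: [0.6, 0.2, -3.5]
opening: 0.0279
grasp_force: 60.3
```

{"name": "move_arm", "arguments": {"offset": [[0,0,0.2],[0,0,0.1],[0,0,0],[0,0,0],[0,0,0]], "twist": [[0,0,0],[0,0,0],[0,0,0],[0,0,0],[0,0,0]], "grip": [0.2,0.2,0.5,0.5,0.5]}}

```text
time: 49.9
ee_pos: [0.4114, 0.3684, 0.0914]
tcp_rot: [180.0, -0.0, 89.6]
wrist_force: [-0.4, 0.8, 0.4]
opening: 0.0425
grasp_force: 0.0
```

{"name": "move_arm", "arguments": {"offset": [[0,0,-3],[0,0,-4],[0,0,-3],[0,0,0],[0,0,0]], "twist": [[0,0,0],[0,0,0],[0,0,0],[0,0,0],[0,0,0]], "grip": [0.6,0.6,0.6,0.6,0.6]}}

```text
time: 50.4
ee_pos: [0.4116, 0.3686, 0.1917]
tcp_rot: [179.9, -0.0, 89.6]
wrist_force: [0.4, -0.6, 0.2]
opening: 0.0512
grasp_force: 0.0
```

{"name": "move_arm", "arguments": {"offset": [[0,0,0],[0,0,0],[0,0,0]], "twist": [[0,0,0],[0,0,0],[0,0,0]], "grip": [0.6,0.6,0.6]}}

```text
time: 50.7
ee_pos: [0.411, 0.3681, 0.1903]
tcp_rot: [-179.9, 0.1, 89.6]
wrist_force: [0.6, 0.7, 0.7]
opening: 0.0512
grasp_force: 0.0
```

```bash
python3 - <<'E'
from h import *
p=items(('bat',))
print('oil',rect(seg(p,.075,.1,(.411,.368),.035)))
plan((431,-113.4,160,98.2,.6,45))
E
```

```text
top bat {'n': 83, 'mean': [431.8, -113.6, 83.2], 'len': [36.0, 25.8], 'yaw': np.float64(5.0), 'mar': [432.0, -113.6, 35.4, 25.4, 8.3]}
side bat {'n': 126, 'mean': [426.8, -116.3, 79.4], 'len': [40.3, 26.6], 'yaw': np.float64(177.82), 'mar': [429.4, -113.4, 38.3, 25.5, 9.0]}
oil {'n': 56, 'mean': [406.8, 366.5, 84.8], 'len': [31.6, 27.1], 'yaw': np.float64(61.09), 'mar': [409.7, 371.0, 34.9, 26.8, 59.6]}
at [411.1 368.2 190.7] [-1.7996e+02  4.0000e-02  8.9600e+01] t 50.8
{"offset": [[-4.38, 0.21, 0.28], [-4.38, 0.15, 0.28], [-4.38, 0.09, 0.28], [-4.38, 0.03, 0.28], [-4.38, -0.03, 0.28]], "twist": [[0, 0, -0.014], [0, 0, -0.014], [0, 0, -0.014], [0, 0, -0.014], [0, 0, -0.013]], "grip": [0.6, 0.6, 0.6, 0.6, 0.6]}
{"offset": [[-4.38, -0.09, 0.28], [-4.38, -0.15, 0.28], [-4.38, -0.21, 0.28], [-4.37, -0.27, 0.28], [-4.37, -0.33, 0.27]], "twist": [[0, 0, -0.014], [0, 0, -0.013], [0, 0, -0.014], [0, 0, -0.013], [0, 0, -0.014]], "grip": [0.6, 0.6, 0.6, 0.6, 0.6]}
{"offset": [[-4.36, -0.39, 0.28]], "twist": [[0, 0, -0.013]], "grip": [0.6]}
```

{"name": "move_arm", "arguments": {"offset": [[-4.4,0.2,0.2],[-4.4,0.2,0.2],[-4.4,0.1,0.3],[-4.4,0,0.3],[-4.4,0,0.3]], "twist": [[0,0,-0.014],[0,0,-0.014],[0,0,-0.014],[0,0,-0.014],[0,0,-0.014]], "grip": [0.6,0.6,0.6,0.6,0.6]}}

```text
time: 51.3
ee_pos: [0.4205, 0.1469, 0.1781]
tcp_rot: [180.0, -0.0, 93.7]
wrist_force: [1.1, -0.4, -0.4]
opening: 0.0511
grasp_force: 0.0
```

{"name": "move_arm", "arguments": {"offset": [[-4.4,-0.1,0.3],[-4.4,-0.2,0.3],[-4.4,-0.2,0.3],[-4.3,-0.3,0.3],[-4.3,-0.3,0.3]], "twist": [[0,0,-0.014],[0,0,-0.014],[0,0,-0.014],[0,0,-0.014],[0,0,-0.014]], "grip": [0.6,0.6,0.6,0.6,0.6]}}

```text
time: 51.8
ee_pos: [0.4294, -0.0714, 0.1633]
tcp_rot: [180.0, 0.0, 97.7]
wrist_force: [1.5, -0.0, 0.9]
opening: 0.0511
grasp_force: 0.0
```

{"name": "move_arm", "arguments": {"offset": [[-4.3,-0.4,0.3],[0,0,0],[0,0,0],[0,0,0],[0,0,0]], "twist": [[0,0,-0.01],[0,0,0],[0,0,0],[0,0,0],[0,0,0]], "grip": [0.6,0.6,0.6,0.6,0.6]}}

```text
time: 52.3
ee_pos: [0.4316, -0.1118, 0.1604]
tcp_rot: [180.0, -0.0, 98.3]
wrist_force: [-0.0, 0.1, -0.3]
opening: 0.0511
grasp_force: 0.0
```

```bash
python3 - <<'E'
from h import *
p=viewer.camera('side'); print(rect(seg(p,.07,.095,(.43,-.1135),.06)))
plan((430.8,-113.4,84,98.3,.6,27))
E
```

```text
{'n': 124, 'mean': [426.7, -116.0, 79.7], 'len': [39.6, 27.7], 'yaw': np.float64(177.96), 'mar': [428.6, -114.2, 39.1, 27.7, 7.9]}
at [ 431.6 -111.8  160.4] [179.99   0.    98.3 ] t 52.4
{"offset": [[-0.05, -0.03, 2.55], [-0.05, -0.04, 2.55], [-0.05, -0.03, 2.54]], "twist": [[0, 0, 0], [0, 0, 0], [0, 0, 0]], "grip": [0.6, 0.6, 0.6]}
```

{"name": "move_arm", "arguments": {"offset": [[-0.2,-0.1,2.6],[0,0,2.6],[0,0,2.4],[0,0,0],[0,0,0]], "twist": [[0,0,0],[0,0,0],[0,0,0],[0,0,0],[0,0,0]], "grip": [0.6,0.6,0.6,0.6,0.6]}}

```text
time: 52.85
ee_pos: [0.4308, -0.1143, 0.0849]
tcp_rot: [-180.0, -0.0, 98.3]
wrist_force: [0.5, -0.1, -0.2]
opening: 0.0511
grasp_force: 0.0
```

{"name": "move_arm", "arguments": {"offset": [[0,0,0],[0,0,0],[0,0,0],[0,0,0],[0,0,0]], "twist": [[0,0,0],[0,0,0],[0,0,0],[0,0,0],[0,0,0]], "grip": [0.5,0.3,0.3,0.3,0.3], "force": 60}}

```text
time: 53.35
ee_pos: [0.4315, -0.115, 0.0861]
tcp_rot: [179.9, 0.0, 98.2]
wrist_force: [-2.4, 2.0, 7.1]
opening: 0.0345
grasp_force: 60.8
```

{"name": "move_arm", "arguments": {"offset": [[0,0,-2],[0,0,-3],[0,0,-4],[0,0,-3],[0,0,0]], "twist": [[0,0,0],[0,0,0],[0,0,0],[0,0,0],[0,0,0]], "grip": [0.3,0.3,0.3,0.3,0.3]}}

```text
time: 53.85
ee_pos: [0.4322, -0.1153, 0.2089]
tcp_rot: [179.6, 0.2, 98.2]
wrist_force: [0.7, -0.5, -5.0]
opening: 0.0351
grasp_force: 61.8
```

{"name": "move_arm", "arguments": {"offset": [[0,0,0],[0,0,0],[0,0,0],[0,0,0]], "twist": [[0,0,0],[0,0,0],[0,0,0],[0,0,0]], "grip": [0.3,0.3,0.3,0.3]}}

```text
time: 54.25
ee_pos: [0.4303, -0.1148, 0.2032]
tcp_rot: [-179.9, -0.0, 98.2]
wrist_force: [-0.3, -0.1, -4.4]
opening: 0.0348
grasp_force: 61.8
```

```bash
python3 - <<'E'
from h import *
plan((412.5,264,190,89.6,.3,45))
E
```

```text
at [ 430.3 -114.8  203.2] [-1.7991e+02 -4.0000e-02  9.8190e+01] t 54.2
{"offset": [[4.19, 0.4, 0.15], [4.2, 0.33, 0.15], [4.21, 0.26, 0.15], [4.21, 0.19, 0.15], [4.21, 0.12, 0.14]], "twist": [[0, 0, 0.017], [0, 0, 0.017], [0, 0, 0.017], [0, 0, 0.016], [0, 0, 0.017]], "grip": [0.3, 0.3, 0.3, 0.3, 0.3]}
{"offset": [[4.21, 0.05, 0.15], [4.22, -0.01, 0.14], [4.21, -0.09, 0.15], [4.21, -0.15, 0.14]], "twist": [[0, 0, 0.016], [0, 0, 0.017], [0, 0, 0.016], [0, 0, 0.017]], "grip": [0.3, 0.3, 0.3, 0.3]}
```

{"name": "move_arm", "arguments": {"offset": [[4.2,0.4,0.1],[4.2,0.3,0.1],[4.2,0.3,0.1],[4.2,0.2,0.1],[4.2,0.1,0.1]], "twist": [[0,0,0.017],[0,0,0.017],[0,0,0.017],[0,0,0.016],[0,0,0.017]], "grip": [0.3,0.3,0.3,0.3,0.3]}}

```text
time: 54.75
ee_pos: [0.4202, 0.0968, 0.1988]
tcp_rot: [-180.0, 0.0, 93.3]
wrist_force: [0.5, 0.0, -4.8]
opening: 0.0351
grasp_force: 61.8
```

{"name": "move_arm", "arguments": {"offset": [[4.2,0,0.1],[4.2,0,0.1],[4.2,-0.1,0.1],[4.2,-0.2,0.1],[0,0,0]], "twist": [[0,0,0.016],[0,0,0.017],[0,0,0.016],[0,0,0.017],[0,0,0]], "grip": [0.3,0.3,0.3,0.3,0.3]}}

```text
time: 55.25
ee_pos: [0.4111, 0.267, 0.194]
tcp_rot: [-179.9, -0.0, 89.8]
wrist_force: [-0.2, -1.3, -5.1]
opening: 0.0346
grasp_force: 61.6
```

{"name": "move_arm", "arguments": {"offset": [[0,0,0],[0,0,0],[0,0,0],[0,0,0]], "twist": [[0,0,0],[0,0,0],[0,0,0],[0,0,0]], "grip": [0.3,0.3,0.3,0.3]}}

```text
time: 55.65
ee_pos: [0.4122, 0.2623, 0.1954]
tcp_rot: [180.0, -0.0, 89.5]
wrist_force: [-0.8, -0.6, -4.4]
opening: 0.0347
grasp_force: 61.6
```

```bash
python3 - <<'E'
from h import *
plan((411.5,264,94,89.6,.3,25))
p=viewer.camera('side')
print('oil',rect(seg(p,.075,.1,(.411,.368),.035)))
print('ridge',rect(seg(p,.075,.1,(.478,.285),.06)))
E
```

```text
at [412.2 262.3 195.4] [ 1.7998e+02 -1.0000e-02  8.9520e+01] t 55.6
{"offset": [[0.03, -0.02, 2.03], [0.04, -0.01, 2.03], [0.03, -0.02, 2.03], [0.04, -0.01, 2.03], [0.03, -0.02, 2.02]], "twist": [[0, 0, -0], [0, 0, -0], [0, 0, -0], [0, 0, -0.001], [0, 0, -0]], "grip": [0.3, 0.3, 0.3, 0.3, 0.3]}
oil {'n': 43, 'mean': [403.0, 366.8, 84.1], 'len': [31.5, 19.1], 'yaw': np.float64(76.91), 'mar': [404.1, 371.7, 33.4, 18.8, 71.1]}
ridge {'n': 80, 'mean': [475.1, 272.4, 84.8], 'len': [62.8, 22.0], 'yaw': np.float64(86.05), 'mar': [476.0, 283.6, 21.5, 70.2, 1.0]}
```

{"name": "move_arm", "arguments": {"offset": [[0.2,0,2.3],[0,0,2.3],[0,0,2.3],[0,0,1.6],[0,0,0.9]], "twist": [[0,0,0],[0,0,0],[0,0,0],[0,0,0],[0,0,0]], "grip": [0.3,0.3,0.3,0.3,0.3]}}

```text
time: 56.2
ee_pos: [0.4116, 0.2643, 0.0999]
tcp_rot: [-179.9, 0.1, 89.6]
wrist_force: [-0.0, -0.2, -4.2]
opening: 0.0349
grasp_force: 61.5
```

{"name": "move_arm", "arguments": {"offset": [[0,0,0.5],[0,0,0.2],[0,0,0],[0,0,0],[0,0,0]], "twist": [[0,0,0],[0,0,0],[0,0,0],[0,0,0],[0,0,0]], "grip": [0.3,0.3,0.3,0.3,0.3]}}

```text
time: 56.7
ee_pos: [0.4123, 0.2653, 0.0949]
tcp_rot: [180.0, -0.0, 89.6]
wrist_force: [0.8, -0.6, -4.1]
opening: 0.0348
grasp_force: 61.5
```

{"name": "move_arm", "arguments": {"offset": [[0,0,0.2],[0,0,0.1],[0,0,0],[0,0,0],[0,0,0]], "twist": [[0,0,0],[0,0,0],[0,0,0],[0,0,0],[0,0,0]], "grip": [0.3,0.3,0.55,0.55,0.55]}}

```text
time: 57.2
ee_pos: [0.4122, 0.2652, 0.0915]
tcp_rot: [180.0, -0.0, 89.6]
wrist_force: [-0.8, 0.6, 0.6]
opening: 0.0467
grasp_force: 0.0
```

{"name": "move_arm", "arguments": {"offset": [[0,0,-3],[0,0,-4],[0,0,-4],[0,0,-4],[-4,0,0]], "twist": [[0,0,0],[0,0,0],[0,0,0],[0,0,0],[0,0,0]], "grip": [0.6,0.6,0.6,0.6,0.6]}}

```text
time: 57.7
ee_pos: [0.4134, 0.2278, 0.2466]
tcp_rot: [179.6, -0.3, 89.8]
wrist_force: [-0.7, -0.7, -0.6]
opening: 0.0514
grasp_force: 0.0
```

{"name": "move_arm", "arguments": {"offset": [[-4.5,-1,0],[-4.5,-1,0],[-4.5,-1,0],[-4.5,-1,0],[-4,-1,0]], "twist": [[0,0,0],[0,0,0],[0,0,0],[0,0,0],[0,0,0]], "grip": [0.6,0.6,0.6,0.6,0.6]}}

```text
time: 58.2
ee_pos: [0.3594, 0.0038, 0.2416]
tcp_rot: [179.9, 0.0, 89.6]
wrist_force: [0.2, -0.7, 0.1]
opening: 0.0512
grasp_force: 0.0
```

```bash
python3 - <<'E'
from h import *
t=viewer.camera('top'); p=viewer.camera('side')
for n,q in (('top',t),('side',p)):
    for k,c in dict(case=(.478,.285),glue=(.478,.381),oil=(.411,.368),bat=(.412,.265)).items(): print(n,k,rect(seg(q,.075,.1,c,.04)))
    print('grip',rect(seg(q,.105,.14,(.655,-.02),.05)))
a=cv2.resize(t['color'][140:300,150:400,::-1],None,fx=1.6*2,fy=3.2)[:,:,:]; b=cv2.resize(p['color'][110:270,140:390,::-1],None,fx=3.2,fy=3.2)
cv2.imwrite('pics/s9.png',cv2.resize(np.vstack([a,b]),(468,600),interpolation=cv2.INTER_AREA))
E
```

```text
top case {'n': 124, 'mean': [481.3, 281.9, 88.0], 'len': [69.5, 19.8], 'yaw': np.float64(89.14), 'mar': [481.4, 282.4, 68.9, 16.8, 89.0]}
top glue {'n': 68, 'mean': [478.6, 379.7, 87.7], 'len': [27.5, 26.2], 'yaw': np.float64(81.57), 'mar': [478.2, 380.3, 27.6, 26.9, 86.9]}
top oil {'n': 71, 'mean': [411.7, 367.4, 87.5], 'len': [28.5, 25.9], 'yaw': np.float64(110.39), 'mar': [411.3, 369.3, 28.6, 26.8, 89.9]}
top bat {'n': 98, 'mean': [412.8, 265.9, 87.5], 'len': [36.3, 29.3], 'yaw': np.float64(177.01), 'mar': [412.9, 267.1, 26.8, 33.6, 88.7]}
grip {'n': 45, 'mean': [655.3, -18.8, 123.0], 'len': [29.9, 16.1], 'yaw': np.float64(88.32), 'mar': [655.2, -18.8, 26.9, 13.9, 87.6]}
side case {'n': 29, 'mean': [476.9, 272.5, 82.2], 'len': [94.4, 12.9], 'yaw': np.float64(100.43), 'mar': [476.7, 284.7, 16.1, 73.3, 6.7]}
side glue {'n': 27, 'mean': [469.0, 381.2, 84.2], 'len': [30.7, 15.4], 'yaw': np.float64(78.33), 'mar': [469.7, 385.8, 28.8, 14.5, 76.0]}
side oil {'n': 60, 'mean': [406.8, 365.5, 84.3], 'len': [29.6, 26.9], 'yaw': np.float64(81.15), 'mar': [408.2, 368.6, 33.8, 26.6, 58.9]}
side bat {'n': 85, 'mean': [408.0, 263.1, 85.2], 'len': [38.8, 27.1], 'yaw': np.float64(167.53), 'mar': [409.7, 266.1, 30.8, 34.9, 88.3]}
grip {'n': 66, 'mean': [650.4, -21.8, 116.5], 'len': [33.3, 17.6], 'yaw': np.float64(89.04), 'mar': [652.5, -18.0, 31.7, 17.0, 87.4]}
```

View pics/s9.png

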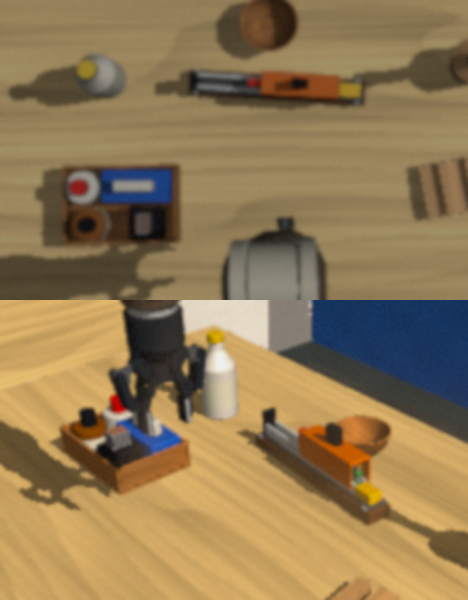

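The top view shows the case, glue, oil and battery all in the box (upper panel, ~(120,205)), with tops at 88 mm, so they stand on the floor. The rail is shut and the follower sits behind the strips. The arm is clear, so I hand in.

```bash
python3 -c "
from h import *
print(bot.job_done())"
```

```text
the job is handed in; nothing more can be done
None
```

I handed the job in after about 58 s: both nail strips are loaded behind the nose with the rail shut, and the case, battery, oil and glue stand on the kit box floor. The last pictures agree, but no verdict came back from the judge.

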